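Scoop two dishes from under the bench ledge into the tray

ROBOT

A 6-joint arm with a two-finger parallel gripper is mounted at the origin on the work surface. World frame = base frame: x ahead of the robot, y to its left, z up, the work surface at z = 0. Lengths are in mm, angles in rad, forces in N, time in s.
With the tool pointing down it reaches from about 400 to 925 mm from the base axis. Payload 12.5 kg.
Tool frame: the origin (TCP) lies at the very end of the fingers, on their centre line; the grasp point (between the pads) lies env.hold_point_z behind it (env.hold_point_z is the distance from the TCP to the grasp point, in mm); y points along the fingers, z is the direction in which the jaws open and shut, and the axes are right-handed (so a half turn about y gives the same grasp; the last joint's range is limited). The gripper opens to 95 mm and grips with 3 to 60 N. Pads are 20 mm wide; open, the fingers measure 119 mm over their backs; the gripper's body (75 mm by 180 mm) begins 59 mm behind the grasp point.
Start: joints at [-1.39, 0.491, 1.559, -0, 1.092, -0.106], TCP at [176.825, -599.483, 214.661] pointing down, gripper open.
Joint ranges: [-3.1, 3.1], [-0.84, 2.19], [0.05, 2.79], [-1.13, 4.28], [0.06, 2.93], [-2.69, 2.69]. Speed limits (rad/s): [2.22, 2.22, 2.79, 3.14, 3.14, 3.14].

INTERFACE

Orientations are given as [roll, pitch, yaw] about the fixed x, y, z axes, in that order (R = Rz(yaw) Ry(pitch) Rx(roll)).
In Python, from cell import env gives the robot as it stands.
- The arm moves only by the shell command python3 -m inch 'ROWS'. ROWS is JSON, one flat list of numbers, 7 for each row, row after row: the shift along the tool's x, y, z in m, then the turn, a rotation vector about the tool's x, y, z in degrees, then the closure, from -1 (fully open) to 1 (shut). In form: [tx, ty, tz, ax, ay, az, hand, tx, ty, tz, ax, ay, az, hand, ...]. A call has 1 to 10 rows; each row shifts and turns the commanded pose from where the row before left it, along the tool's axes as they then stand; what a row does not reach is not made up. A row lasts 1/10 s, in which the tool goes at most 50 mm and 8.59 degrees, less where a joint would pass 70% of its speed; a pose out of reach is approached as far as the arm can. A call is refused whole if a number of a shift passes 0.05 or a number of a turn 8.59, either way. A call with a gripper value outside its range is refused whole. The fingers move at their own pace and stop on an object; the grip force is fixed at half the most. Time passes only in rows, so rows that do not move let the fingers close. It gives the time, the measured TCP pose, the force and the opening at its end, in the units of the state.
- env.state(): the state, without advancing time (a new reading comes with each control period).
- env.read_camera(name): name is "side" or "top" or "wrist"; returns a dict with "pixels" (384x512x3 uint8, blue, green, red), "depth" (384x512 float32, mm along the optical axis (not along the pixel's ray), 0 where there is no reading), "mtx" (3x3 intrinsics, pixels), "k1" (the pictures are not rectified: a ray, as slopes to the right and down, at radius r is drawn at 1 + k1 r^2 times it, then the intrinsics apply), "R" (3x3) and "t" (3): a world point X has camera coordinates R X + t. Camera axes: x right, y down, z forward; pixel columns grow to the right and rows downward; lengths in mm; the calibration is good to about 2 mm. A picture is of the moment at which its call begins.
- env.job_done(): hands the job in, once; it reports no verdict.
The state is a dict: "t": time; "joints": joint angles; "qvel": joint speeds; "tau": joint torques, N m; "eef_pos": TCP position; "tcp_rot": TCP orientation; "ft_force": force on the tool from outside, world axes, zero at the start; "moment": the same for the moment, N m; "opening": opening from 0.0 (shut) to 1.0 (fully open).
Only numpy, scipy, OpenCV 4.12 (cv2) and the standard library are available. Lean on these libraries where they do the work, as an engineer would, in place of code of your own. Each camera call takes 0.05 s, during which the arm holds its last target.

TASK

Two lidded dishes have slipped under the low bench ledge, out of reach of the fingers. Slide the flat scoop under the lip until both dishes ride on its pan together, draw them out, lift them on the scoop and tip them gently into the shallow tray so that both lie flat on its floor, lids up and not stacked. Then lay the scoop flat on the bench and let go, leaving the jar on the ledge and the jar beside it where they are.

Things in the scene. Friction and masses are not known exactly. Their poses are not given: they have to be found in the camera images.
- ledge: Low fixed riser: clear deck (46 to 52 mm above the bench), an aluminium lip along its front (-x), aluminium cheeks left and right, open below the lip; its floor is the bench. Origin on the bench, midway between lip and rear stop and between the cheeks; +x points in under the ledge, z up. Cheeks: x = -58 to 58 mm, 250 mm apart inside (y = -125 to 125).
- ledge_lip (a point): Middle of the lip's lower edge, 38 mm above the bench, at x = -55.5 mm in the ledge's frame; the lip is 5 mm thick.
- ledge_stop (a point): Foot of the fixed rear stop bar under the ledge, on the bench, at x = +50 mm in the ledge's frame: the bar's upright front face, 18 mm high over the full width. Dishes pushed in come to rest against it.
- dish_a: One of two equal round lidded dishes, white base, green lid, slippery plastic (friction about 0.3), about 50 g, 64 mm across, 18 mm high; bottom edge bevelled 4 mm, so a thin blade rides under it once the dish is stopped from behind. Origin at the centre of its underside, z up. Starts on the bench under the ledge, towards the ledge's -y side.
- dish_b: The other dish, the same, 68 to 90 mm farther to +y (in the ledge's frame) than dish_a, centre to centre, about level with it in depth (within 8 mm).
- scoop: Flat steel scoop with a black grip, 0.28 kg, starts flat on the bench at the left. Origin on the underside, mid-pan; +x to the open front edge, z up. Pan 85 mm long, 184 mm wide (176 inside); floor 3 mm, its front 18 mm bevelled to a thin edge; side walls 14 mm high, rear wall 18 mm. A neck rises from the rear wall to the grip. A foot under the grip's end (x = -147 mm) keeps it level.
- scoop_grip (a point): Where to hold the scoop: the middle of its level grip bar, at x = -107, y = 0, z = 35 mm in the scoop's frame. The bar is 22 mm wide (y), 18 mm high (z = 26 to 44 mm), 80 mm long (x = -152 to -72 mm). Take it from above, fingers closing along the scoop's y. The scoop's centre of mass lies about 30 mm ahead of this point.
- scoop_edge (a point): Middle of the scoop's front edge, x = +42.5 mm, y = 0, z = 0 in the scoop's frame.
- tray: Fixed shallow aluminium tray, outside 152 mm (x) by 236 mm (y), 18 mm high; walls and floor 6 mm thick (inside 140 by 224 mm, 12 mm deep). Origin at the centre of its underside, on the bench; z up. Its long -x side faces the robot's middle, for tipping in over it with the scoop heading along the tray's +x; the pan fits between the end walls.
- deck_jar: Small amber jar with white cap, 44 mm across and 70 mm high, standing on the ledge's deck near one end; leave it alone. Origin at the centre of its underside.
- side_jar: White jar with green cap, 64 mm across and 100 mm high, standing on the bench left of the ledge; leave it alone. Origin at the centre of its underside.

How it is judged (in metres and radians):
On the way, in this order (a step that is already met when the one before it is completed fails the run):
1. both dishes ride on the scoop's pan (x of dish_a in the frame of scoop between -0.016 and 0.03 m and y of dish_a in the frame of scoop between -0.07 and 0.07 m and z of dish_a in the frame of scoop between 0.0012 and 0.015 m and x of dish_b in the frame of scoop between -0.016 and 0.03 m and y of dish_b in the frame of scoop between -0.07 and 0.07 m and z of dish_b in the frame of scoop between 0.0012 and 0.015 m), for 0.2 s.
2. both dishes, still on the scoop, are out from under the ledge and lifted off the bench (all of step 1 and x of each of dish_a, dish_b in the frame of ledge below -0.09 m and height (world z) of each of dish_a, dish_b above 0.025 m), for 0.2 s.
At the end, for the whole second after the job is handed in: both dishes lie inside the tray, flat on its floor (underside within 12 mm of the tray's underside, tilt under 0.12 rad), lids up and at rest; the scoop lies at rest flat on the bench (pan's underside lower than 4 mm, tilt under 0.06 rad) (x of dish_a in the frame of tray between -0.045 and 0.045 m and y of dish_a in the frame of tray between -0.087 and 0.087 m and z of dish_a in the frame of tray between 0.003 and 0.012 m and angle between each of dish_a, dish_b's own z axis and vertical below 0.12 rad and linear speed of each of dish_a, dish_b, scoop below 0.02 m/s and x of dish_b in the frame of tray between -0.045 and 0.045 m and y of dish_b in the frame of tray between -0.087 and 0.087 m and z of dish_b in the frame of tray between 0.003 and 0.012 m and angle between scoop's own z axis and vertical below 0.06 rad and height (world z) of scoop below 0.004 m); the robot touches nothing.
It fails at once if the deck jar is shifted by more than 30 mm (distance of deck_jar from where it was at the start of the episode above 0.03 m).
It fails at once if the side jar is shifted by more than 30 mm (distance of side_jar from where it was at the start of the episode above 0.03 m).
It fails at once if a dish is tipped over (tilted more than 65 degrees) (angle between any of dish_a, dish_b's own z axis and vertical above 1.13 rad).
It fails at once if a dish is dropped or flung (faster than 1 m/s) (linear speed of any of dish_a, dish_b above 1 m/s).
It also fails if it takes over 72 s, if anything falls off the work surface, if the arm or the gripper's body presses on something with over 40 N, if the wrist force passes 120 N, or if a joint passes its speed limit or range.

## Working session

There is one attempt and no reset: what is moved stays moved. The work goes in short steps, Python scripts to look and compute and a shell command to move; the robot and the scene stay as the last step left them, time stands still between calls to the robot, and variables do not carry over. Pictures are saved under pics/ and viewed, and the job is handed in when it is done.

```bash
ls; mkdir -p pics; python3 - <<'E'
from cell import env
import cv2
print(env.state(), env.hold_point_z)
for n in ["side","top","wrist"]:
    c=env.read_camera(n); cv2.imwrite(f"pics/{n}0.png",c["pixels"]); print(n,c["mtx"],c["k1"],c["R"],c["t"])
E
```

```text
pics
{'t': 0.0, 'joints': array([-1.38959140e+00,  4.91537936e-01,  1.55944422e+00, -4.63465177e-06,
        1.09171642e+00, -1.05612637e-01]), 'qvel': array([-0.00130511,  0.00127998, -0.0004325 , -0.00180003,  0.00063472,
       -0.00184122]), 'tau': array([-1.22666021e-03, -6.12640858e+01, -2.58173364e+01,  6.92242803e-02,
        4.83210117e-02, -1.20061268e-04]), 'eef_pos': array([ 176.78176067, -599.22058043,  214.07698943]), 'tcp_rot': array([-1.57189652e+00,  1.12494254e-04, -2.85477301e+00]), 'ft_force': array([-0.42791776,  0.23645057,  0.67959653]), 'moment': array([-0.05402516, -0.0019735 ,  0.04234955]), 'opening': 1.0014385299788842} 18.8
side [[462.93364208   0.         254.90797264]
 [  0.         462.93364208 194.34661358]
 [  0.           0.           1.        ]] 0.00794392375519706 [[-0.73788676 -0.67482941  0.01133131]
 [-0.48610148  0.51972679 -0.70255919]
 [ 0.46821842 -0.52391729 -0.71153509]] [447.61416525 268.04800978 981.3334877 ]
top [[363.54751975   0.         257.83024623]
 [  0.         363.54751975 186.38610804]
 [  0.           0.           1.        ]] -0.0725807148726584 [[ 0.01137838 -0.99945011  0.03114503]
 [-0.98418687 -0.01669988 -0.17634434]
 [ 0.17676748 -0.02864602 -0.98383569]] [ 29.10272949 562.16448852 871.02888711]
wrist [[296.6456469    0.         256.94077451]
 [  0.         296.6456469  190.71103814]
 [  0.           0.           1.        ]] 0.00188429059988046 [[ 0.28260758 -0.95923476 -0.00127684]
 [-0.92634332 -0.27326228  0.25926007]
 [-0.24904019 -0.07208607 -0.9658067 ]] [-623.29057377  -29.9909547   391.01409782]
```

View pics/side0.png

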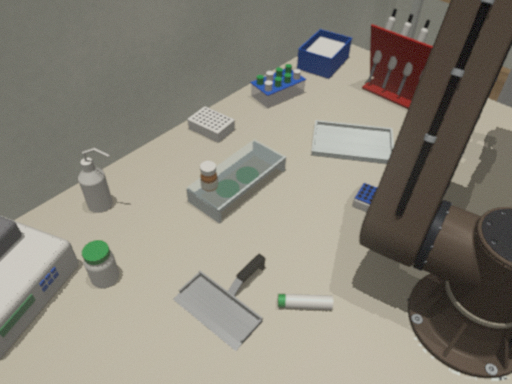

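View pics/top0.png

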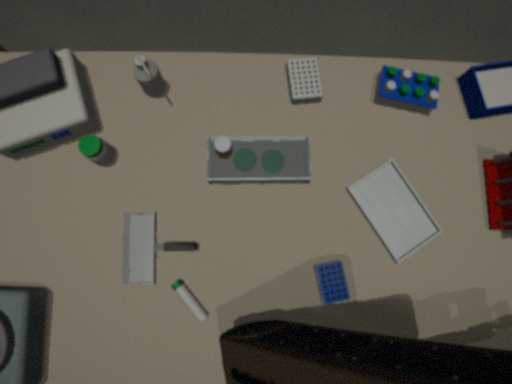

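View pics/wrist0.png

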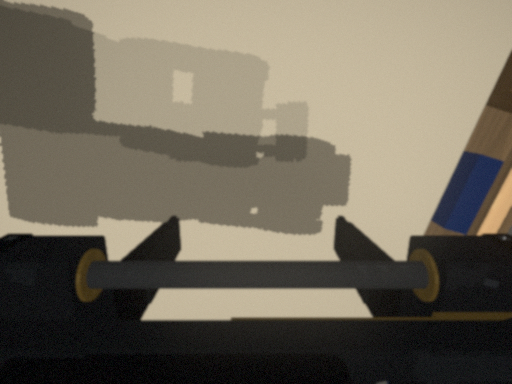

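The top view shows the scoop pan at about columns 124–155, its grip at (181,246), the ledge at columns 208–310 and rows 137–182, the dishes at (245,159) and (272,160), and the tilted tray around (393,210). Next I'll rectify these views to metric scale.

```bash
cat > h.py <<'E'
from cell import env
import numpy as np, cv2
def proj(c,X):
    X=np.atleast_2d(X).astype(float); p=X@np.array(c["R"]).T+np.array(c["t"]); s=p[:,:2]/p[:,2:]
    r2=(s**2).sum(1,keepdims=True); s=s*(1+c["k1"]*r2); m=np.array(c["mtx"])
    return np.c_[s[:,0]*m[0,0]+m[0,2], s[:,1]*m[1,1]+m[1,2]]
def ray(c,uv):
    uv=np.atleast_2d(uv).astype(float); m=np.array(c["mtx"]); d=np.c_[(uv[:,0]-m[0,2])/m[0,0],(uv[:,1]-m[1,2])/m[1,1]]
    s=d.copy()
    for _ in range(10): s=d/(1+c["k1"]*(s**2).sum(1,keepdims=True))
    R=np.array(c["R"]); o=-R.T@np.array(c["t"]); return o,np.c_[s,np.ones(len(s))]@R
def onz(c,uv,z):
    o,d=ray(c,uv); k=(z-o[2])/d[:,2]; return o+d*k[:,None]
def rect(c,z,x0,x1,y0,y1,s=2.0):
    # picture: up=+x, left=+y ; px per mm s
    H=int((x1-x0)*s); W=int((y1-y0)*s); v,u=np.mgrid[0:H,0:W]
    X=np.c_[(x1-v/s).ravel(),(y1-u/s).ravel(),np.full(H*W,z)]
    p=proj(c,X).reshape(H,W,2).astype(np.float32)
    im=cv2.remap(c["pixels"],p[...,0],p[...,1],cv2.INTER_CUBIC)
    for X in range(int(np.ceil(x0/50)*50),int(x1),50):
        vv=int((x1-X)*s); cv2.line(im,(0,vv),(6,vv),(0,0,255),1); cv2.putText(im,str(X),(8,vv+4),0,.35,(0,0,255),1)
    for Y in range(int(np.ceil(y0/50)*50),int(y1),50):
        uu=int((y1-Y)*s); cv2.line(im,(uu,0),(uu,6),(0,0,255),1); cv2.putText(im,str(Y),(uu-8,16),0,.35,(0,0,255),1)
    return im
E
python3 - <<'E'
from h import *
c=env.read_camera("top")
np.save("top0.npy",c,allow_pickle=True); np.save("side0.npy",env.read_camera("side"),allow_pickle=True)
print("centres",[(-np.array(k["R"]).T@np.array(k["t"])).round() for k in (c,env.read_camera("side"),env.read_camera("wrist"))])
for n,uv in dict(pan=(140,247),grip=(181,246),led=(259,159),da=(272,160),db=(245,159),tray=(393,210)).items(): print(n,onz(c,uv,0).round())
cv2.imwrite("pics/r0.png",rect(c,0,270,670,-350,50,1.9)); 
cv2.imwrite("pics/r1.png",rect(c,0,350,720,-80,310,1.6))
E
```

```text
centres [array([399.,  63., 955.]), array([  1., 677., 882.]), array([ 246., -578.,  385.])]
pan [[406. 339.   0.]]
grip [[410. 233.   0.]]
led [[646.  33.   0.]]
da [[644.  -2.   0.]]
db [[645.  71.   0.]]
tray [[ 512. -330.    0.]]
```

```bash
python3 - <<'E'
from h import *
c=np.load("top0.npy",allow_pickle=True).item(); s=np.load("side0.npy",allow_pickle=True).item()
cv2.imwrite("pics/scoop.png",rect(c,0,320,500,180,420,3.2)) 
cv2.imwrite("pics/ledge.png",rect(c,0,560,740,-120,190,2.5))
cv2.imwrite("pics/tray.png",rect(c,0,380,660,-480,-180,2))
E
```

```text
(no output)
```

View pics/scoop.png

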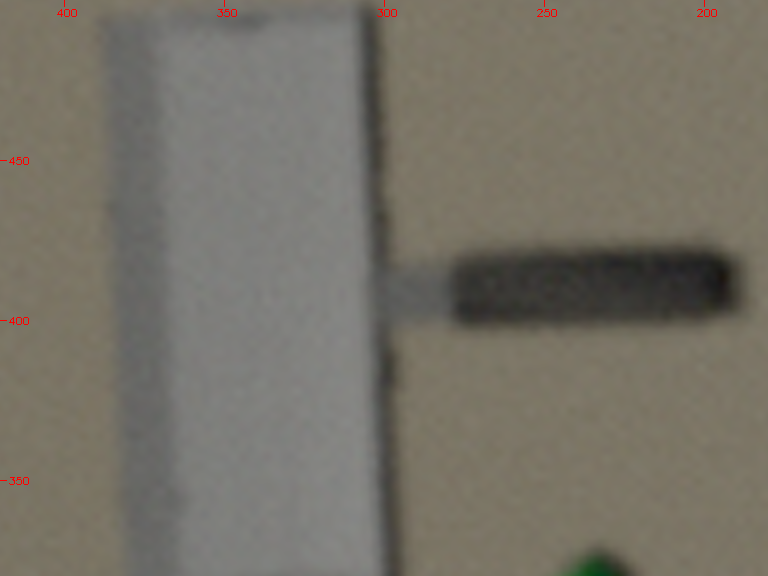

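View pics/ledge.png

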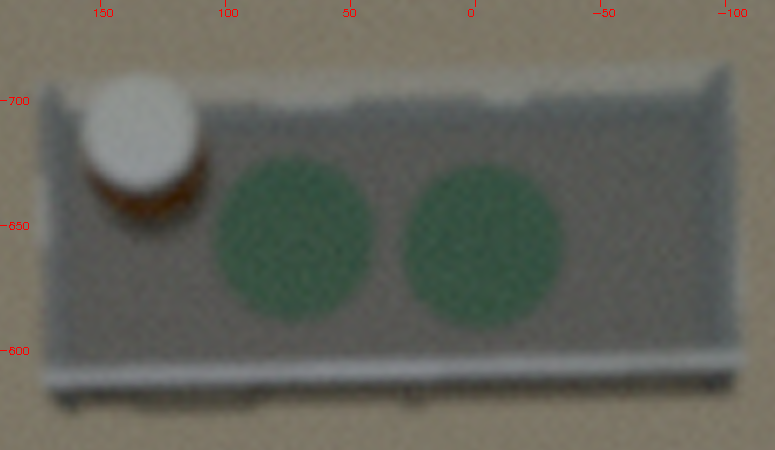

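View pics/tray.png

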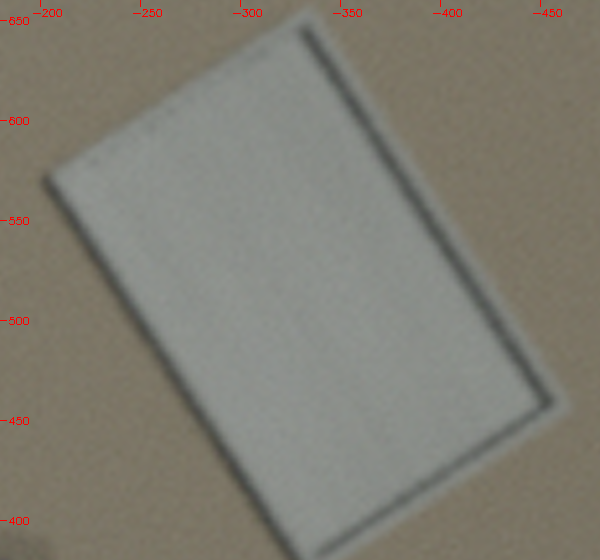

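The scale checks agree: ledge outside width about 263 mm, dish spacing about 74 mm (in range), and tray about 157×233 mm. Measured poses:

| Item | Position (mm) | Heading |
|---|---|---|
| Scoop | about (406,339) | 92° |
| Ledge | about (636.6,34.6) | 1.8° |
| Dishes | (637,-1.5) and (640,72) | – |
| Tray | about (512,-325) | -57° |

Next I'll write a planner helper.

```bash
cat > p.py <<'E'
from h import *
from scipy.spatial.transform import Rotation as Ro
HZ=18.8
def cur():
    s=env.state(); return np.array(s["eef_pos"]),Ro.from_euler('xyz',s["tcp_rot"])
def Rs(h,p=0): return Ro.from_euler('ZY',[h,p],degrees=True)
def tool(R):  # scoop rotation->tool rotation
    m=R.as_matrix(); return Ro.from_matrix(np.c_[-m[:,0],-m[:,2],-m[:,1]])
def tcp(o,h,p=0,g=(-107,0,35)):
    R=Rs(h,p); return np.array(o)+R.apply(np.array(g)+[0,0,-HZ]), tool(R)
def scoop_now(g=(-107,0,35)):
    P,T=cur(); m=T.as_matrix(); S=Ro.from_matrix(np.c_[-m[:,0],-m[:,2],-m[:,1]].dot(np.eye(3)))
    M=np.c_[-m[:,0],-m[:,2],-m[:,1]]; M=np.c_[M[:,0],M[:,2],M[:,1]]
    S=Ro.from_matrix(M); return P-S.apply(np.array(g)+[0,0,-HZ]),S.as_euler('ZYX',degrees=True)
def tr(s):
    return Ro.from_euler('xyz',s["tcp_rot"])
def plan(P1,T1,N,start=None):
    P0,T0=start or cur(); w=(T0.inv()*T1).as_rotvec()/N
    M=sum((T0*Ro.from_rotvec(w*k)).as_matrix() for k in range(N)); t=np.linalg.solve(M,np.array(P1)-P0)
    r=np.r_[(t/1000).round(4),np.degrees(w).round(2)]; print(N,"x",r.tolist())
    pk=P0.copy(); path=[]
    for k in range(N): pk=pk+(T0*Ro.from_rotvec(w*k)).apply(r[:3]*1000); path.append(pk.round().tolist())
    print(path[::max(1,N//4)],path[-1]); return path[-1],T0*Ro.from_rotvec(np.radians(r[3:])*N)
E
python3 - <<'E'
from p import *
print(scoop_now())
P,T=tcp((406.5,339,0),92.3)
print(P,T.as_euler('xyz'))
a,Ta=np.array([500,-200,200]),tool(Rs(50))
a,Ta=plan(a,Ta,14)
plan(P+[0,0,90],T,11,(np.array(a),Ta))
E
```

```text
Traceback (most recent call last):
  File "p.py", line 14, in scoop_now
    S=Ro.from_matrix(M); return P-S.apply(np.array(g)+[0,0,-HZ]),S.as_euler('ZYX',degrees=True)
  File "scipy/spatial/transform/_rotation.pyx", line 1143, in scipy.spatial.transform._rotation.Rotation.from_matrix
ValueError: Non-positive determinant (left-handed or null coordinate frame) in rotation matrix 0: [[ 9.59143222e-01  8.06493240e-05 -2.82920967e-01]
 [ 2.82920977e-01 -1.84034810e-04  9.59143205e-01]
 [-2.52869448e-05  9.99999980e-01  1.99333126e-04]].
```

```bash
python3 - <<'E'
s=open('p.py').read()
i=s.index("    P,T=cur(); m="); j=s.index("def tr(")
s=s[:i]+"    P,T=cur(); m=T.as_matrix(); S=Ro.from_matrix(np.c_[-m[:,0],-m[:,2],-m[:,1]])\n    return (P-S.apply(np.array(g)+[0,0,-HZ])).round(1),S.as_euler('ZYX',degrees=True).round(2)\n"+s[j:]
open('p.py','w').write(s)
E
python3 - <<'E'
from p import *
print(scoop_now())
P,T=tcp((406.5,339,0),92.3)
print(P,T.as_euler('xyz'))
a,Ta=np.array([500,-200,200]),tool(Rs(50))
a,Ta=plan(a,Ta,14)
plan(P+[0,0,90],T,11,(np.array(a),Ta))
E
```

```text
(array([ 279.4, -569.2,  198.3]), array([1.643e+01, 0.000e+00, 1.000e-02]))
[410.7941018  232.08619972  16.2       ] [-1.57079633  0.         -1.53065375]
14 x [-0.0352, 0.001, -0.0121, 0.0, -2.4, -0.0]
[[207.0, -578.0, 214.0], [292.0, -506.0, 211.0], [368.0, -424.0, 208.0], [433.0, -333.0, 205.0], [485.0, -234.0, 202.0]] [500.0, -200.0, 201.0]
11 x [-0.0346, 0.0086, -0.022, 0.0, -3.84, -0.0]
[[505.0, -159.0, 192.0], [508.0, -77.0, 175.0], [499.0, 4.0, 158.0], [480.0, 84.0, 141.0], [450.0, 160.0, 124.0], [411.0, 232.0, 106.0]] [411.0, 232.0, 106.0]
```

```bash
python3 -m inch '[-0.0352,0.001,-0.0121,0,-2.4,0,-1,-0.0352,0.001,-0.0121,0,-2.4,0,-1,-0.0352,0.001,-0.0121,0,-2.4,0,-1,-0.0352,0.001,-0.0121,0,-2.4,0,-1,-0.0352,0.001,-0.0121,0,-2.4,0,-1,-0.0352,0.001,-0.0121,0,-2.4,0,-1,-0.0352,0.001,-0.0121,0,-2.4,0,-1]'
python3 -m inch '[-0.0352,0.001,-0.0121,0,-2.4,0,-1,-0.0352,0.001,-0.0121,0,-2.4,0,-1,-0.0352,0.001,-0.0121,0,-2.4,0,-1,-0.0352,0.001,-0.0121,0,-2.4,0,-1,-0.0352,0.001,-0.0121,0,-2.4,0,-1,-0.0352,0.001,-0.0121,0,-2.4,0,-1,-0.0352,0.001,-0.0121,0,-2.4,0,-1]'
python3 -m inch '[-0.0346,0.0086,-0.022,0,-3.84,0,-0.3,-0.0346,0.0086,-0.022,0,-3.84,0,-0.3,-0.0346,0.0086,-0.022,0,-3.84,0,-0.3,-0.0346,0.0086,-0.022,0,-3.84,0,-0.3,-0.0346,0.0086,-0.022,0,-3.84,0,-0.3,-0.0346,0.0086,-0.022,0,-3.84,0,-0.3]'
python3 -m inch '[-0.0346,0.0086,-0.022,0,-3.84,0,-0.3,-0.0346,0.0086,-0.022,0,-3.84,0,-0.3,-0.0346,0.0086,-0.022,0,-3.84,0,-0.3,-0.0346,0.0086,-0.022,0,-3.84,0,-0.3,-0.0346,0.0086,-0.022,0,-3.84,0,-0.3,0,0,0,0,0,0,-0.3,0,0,0,0,0,0,-0.3]'
python3 - <<'E'
from p import *
P,T=tcp((406.5,339,0),92.3)
print(env.state()["t"],scoop_now()); plan(P,T,1)
for n in ["wrist","top"]:
    c=env.read_camera(n); np.save(n+"1.npy",c,allow_pickle=True); cv2.imwrite(f"pics/{n}1.png",c["pixels"])
cv2.imwrite("pics/scoop1.png",rect(c,0,290,520,180,420,2.5)) 
E
```

```text
t: 1.05
eef_pos: [368.9, -422.6, 207.7]
tcp_rot: [-1.57, -0.0, -2.56]
ft_force: [-0.6, -0.2, -0.3]
opening: 0.999
t: 1.75
eef_pos: [500.7, -198.9, 200.7]
tcp_rot: [-1.57, -0.0, -2.267]
ft_force: [1.0, -0.6, 0.1]
opening: 0.997
t: 2.35
eef_pos: [491.1, 45.6, 148.8]
tcp_rot: [-1.57, 0.0, -1.864]
ft_force: [1.3, 0.4, -0.3]
opening: 0.656
t: 3.05
eef_pos: [410.6, 232.1, 106.0]
tcp_rot: [-1.571, -0.0, -1.53]
ft_force: [0.0, 1.3, 0.2]
opening: 0.65
3.05 (array([406.2, 339.1,  89.8]), array([ 9.236e+01,  1.000e-02, -0.000e+00]))
1 x [0.0001, 0.0898, 0.0002, -0.0, 0.06, 0.01]
[[411.0, 232.0, 16.0]] [411.0, 232.0, 16.0]
```

View pics/wrist1.png

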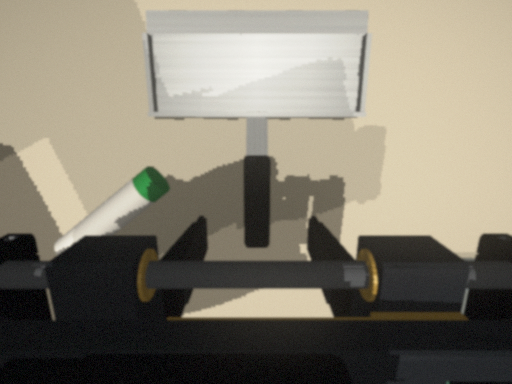

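The wrist view shows the scoop straight ahead. Its grip spans columns 245–270 and is centred between the fingers, and the pan spans columns 147–367. I'll refine its pose from the wrist picture.

```bash
python3 - <<'E'
from p import *
c=np.load("wrist1.npy",allow_pickle=True).item()
o=np.array([406.5,339,0]); R=Rs(92.3)
for n,q in dict(fl=(42.5,92,0),fr=(42.5,-92,0),rl=(-42.5,92,18),rr=(-42.5,-92,18),gf=(-72,0,44),gb=(-152,0,44),gbl=(-152,11,44),gbr=(-152,-11,44)).items():
    print(n,proj(c,o+R.apply(q)).round(1))
im=cv2.resize(c["pixels"][0:260,130:390],None,fx=3,fy=3,interpolation=cv2.INTER_CUBIC)[:600]; cv2.imwrite("pics/w1z.png",c["pixels"] if 0 else cv2.resize(c["pixels"][0:256,130:386],(590,590),interpolation=cv2.INTER_CUBIC))
E
```

```text
fl [[148.  17.]]
fr [[368.9  17.2]]
rl [[150.  122.4]]
rr [[366.6 122.6]]
gf [[258.4 162. ]]
gb [[258.2 254.1]]
gbl [[245.5 254.1]]
gbr [[271.  254.1]]
```

View pics/w1z.png

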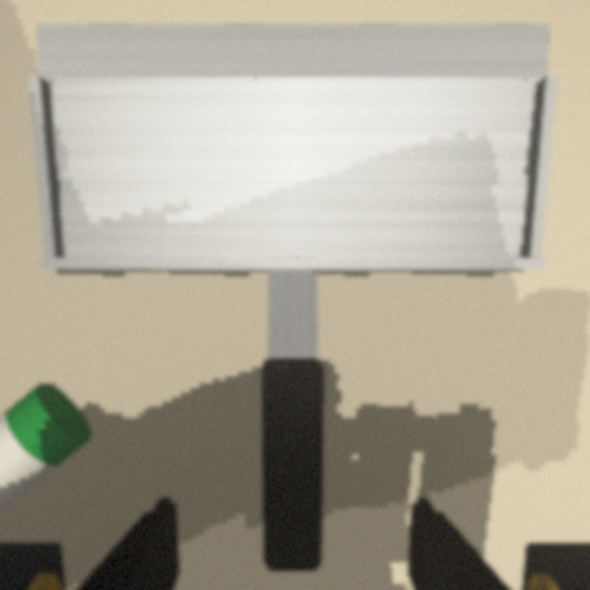

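The wrist estimate puts the scoop about 5 mm farther along +y than the top one. I'll split the difference (origin y about 342), descend and close.

```bash
python3 -m inch '[-0.003,0.035,0.0005,0,0,0,-0.3,0,0.035,0,0,0,0,-0.3,0,0.0195,0,0,0,0,-0.3,0,0,0,0,0,0,-0.3,0,0,0,0,0,0,1,0,0,0,0,0,0,1,0,0,0,0,0,0,1,0,0,0,0,0,0,1,0,0,0,0,0,0,1]'
python3 -m inch '[0,0,0,0,0,0,1,0,0,0,0,0,0,1]'
python3 - <<'E'
from p import *
print(scoop_now())
E
```

```text
t: 4.05
eef_pos: [411.4, 234.7, 17.0]
tcp_rot: [-1.57, 0.0, -1.531]
ft_force: [0.7, -0.0, -1.0]
opening: 0.29
t: 4.25
eef_pos: [411.1, 234.6, 16.8]
tcp_rot: [-1.571, -0.0, -1.53]
ft_force: [-1.7, -1.0, 5.9]
opening: 0.23
(array([406.8, 341.5,   0.6]), array([ 9.231e+01,  1.000e-02, -1.000e-02]))
```

```bash
python3 -m inch '[0,-0.02,0,0,0,0,1,0,-0.02,0,0,0,0,1,0,-0.02,0,0,0,0,1,0,-0.02,0,0,0,0,1,0,0,0,0,0,0,1]'
python3 - <<'E'
from p import *
print(scoop_now(), env.state()["ft_force"])
L=np.array([636.6,34.6,0])
o=L+Rs(1.8).apply([-115,0.5,60]); print(o)
P,T=tcp(o,1.8); print(P)
plan(P,T,14)
c=env.read_camera("side"); cv2.imwrite("pics/s2.png",c["pixels"])
E
```

```text
t: 4.75
eef_pos: [411.9, 235.0, 98.1]
tcp_rot: [-1.568, 0.001, -1.531]
ft_force: [0.6, 0.1, -2.9]
opening: 0.23
(array([407.7, 341.9,  82. ]), array([ 9.228e+01, -6.000e-02, -1.800e-01])) [ 0.62479611  0.08299716 -2.90599482]
[521.64104018  31.48751599  60.        ]
[414.69383822  28.12656476  76.2       ]
14 x [0.0125, 0.0016, 0.0107, -0.01, 6.46, -0.01]
[[423.0, 223.0, 97.0], [448.0, 180.0, 92.0], [457.0, 132.0, 87.0], [449.0, 83.0, 82.0], [426.0, 40.0, 77.0]] [415.0, 28.0, 76.0]
```

View pics/s2.png

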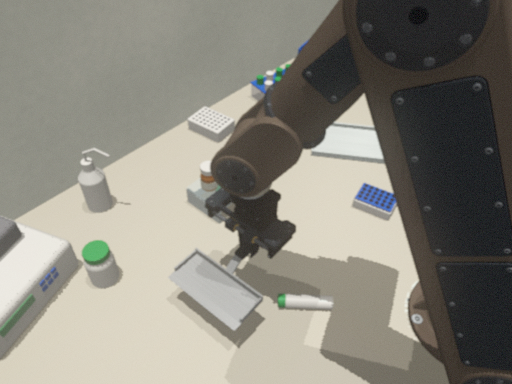

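The scoop hangs level. The constant-twist arc would swing the pan's corner over the ledge, so I'll use two flatter segments and keep it higher.

```bash
python3 - <<'E'
from p import *
R=lambda h:tool(Rs(h))
a=plan([418,160,106],R(65),4)
b=plan([424,90,106],R(33),4,(np.array(a[0]),a[1]))
d=plan([417,28,106],R(1.8),4,(np.array(b[0]),b[1]))
E
```

```text
4 x [0.0184, -0.0023, 0.0042, -0.02, 6.82, -0.01]
[[416.0, 217.0, 99.0], [419.0, 198.0, 102.0], [420.0, 179.0, 104.0], [418.0, 160.0, 106.0]] [418.0, 160.0, 106.0]
4 x [0.0132, -0.0, 0.0119, -0.0, 8.0, -0.0]
[[423.0, 143.0, 106.0], [426.0, 125.0, 106.0], [426.0, 108.0, 106.0], [424.0, 90.0, 106.0]] [424.0, 90.0, 106.0]
4 x [0.0073, -0.0, 0.014, 0.0, 7.8, -0.0]
[[426.0, 74.0, 106.0], [425.0, 59.0, 106.0], [422.0, 43.0, 106.0], [417.0, 28.0, 106.0]] [417.0, 28.0, 106.0]
```

```bash
python3 -m inch '[0.0184,-0.0023,0.0042,0,6.82,0,1,0.0184,-0.0023,0.0042,0,6.82,0,1,0.0184,-0.0023,0.0042,0,6.82,0,1,0.0184,-0.0023,0.0042,0,6.82,0,1]'
python3 -m inch '[0.0132,0,0.0119,0,8.0,0,1,0.0132,0,0.0119,0,8.0,0,1,0.0132,0,0.0119,0,8.0,0,1,0.0132,0,0.0119,0,8.0,0,1]'
python3 -m inch '[0.0073,0,0.014,0,7.8,0,1,0.0073,0,0.014,0,7.8,0,1,0.0073,0,0.014,0,7.8,0,1,0.0073,0,0.014,0,7.8,0,1,0,0,0,0,0,0,1,0,0,0,0,0,0,1]'
python3 - <<'E'
from p import *
print(scoop_now(),env.state()["joints"])
L=np.array([636.6,34.6,0])
P,T=tcp(L+Rs(1.8).apply([-112,0.5,12]),1.8); plan(P,T,5)
for n in ["wrist","top"]:
    c=env.read_camera(n); np.save(n+"3.npy",c,allow_pickle=True); cv2.imwrite(f"pics/{n}3.png",cv2.resize(c["pixels"],(800,600),interpolation=cv2.INTER_CUBIC))
E
```

```text
t: 5.2
eef_pos: [417.2, 159.2, 104.4]
tcp_rot: [-1.572, -0.001, -2.012]
ft_force: [0.1, -0.3, -3.6]
opening: 0.224
t: 5.6
eef_pos: [423.4, 89.3, 104.4]
tcp_rot: [-1.572, -0.002, -2.572]
ft_force: [0.5, -1.1, -2.8]
opening: 0.228
t: 6.2
eef_pos: [416.7, 28.1, 104.9]
tcp_rot: [-1.571, -0.001, -3.108]
ft_force: [-0.4, -0.1, -2.1]
opening: 0.227
(array([523.6,  31.6,  88.6]), array([1.92, 0.07, 0.01])) [-9.11888303e-02  3.81044846e-01  2.16591894e+00 -5.58172643e-05
  5.95931171e-01  1.44618045e+00]
5 x [-0.0002, 0.0153, -0.0, 0.0, 0.02, 0.01]
[[417.0, 28.0, 90.0], [417.0, 28.0, 74.0], [417.0, 28.0, 59.0], [417.0, 28.0, 44.0], [418.0, 28.0, 28.0]] [418.0, 28.0, 28.0]
```

View pics/wrist3.png

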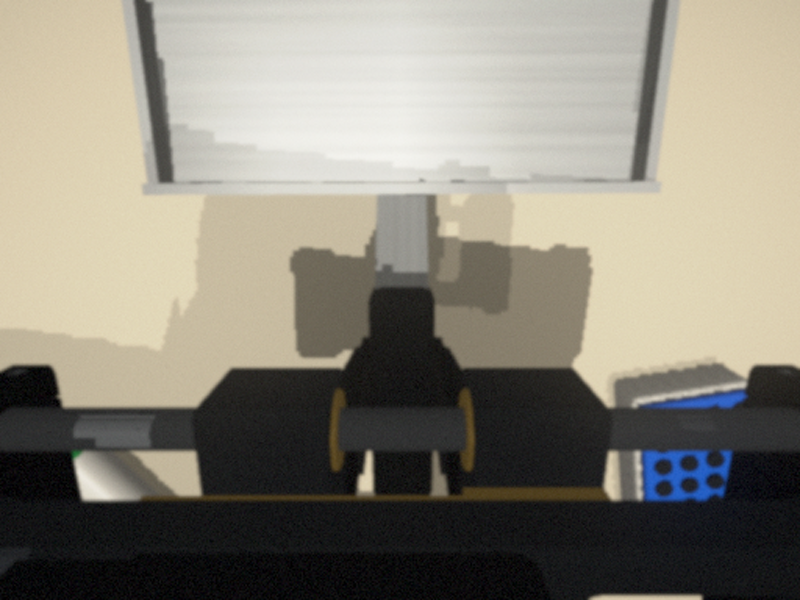

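View pics/top3.png

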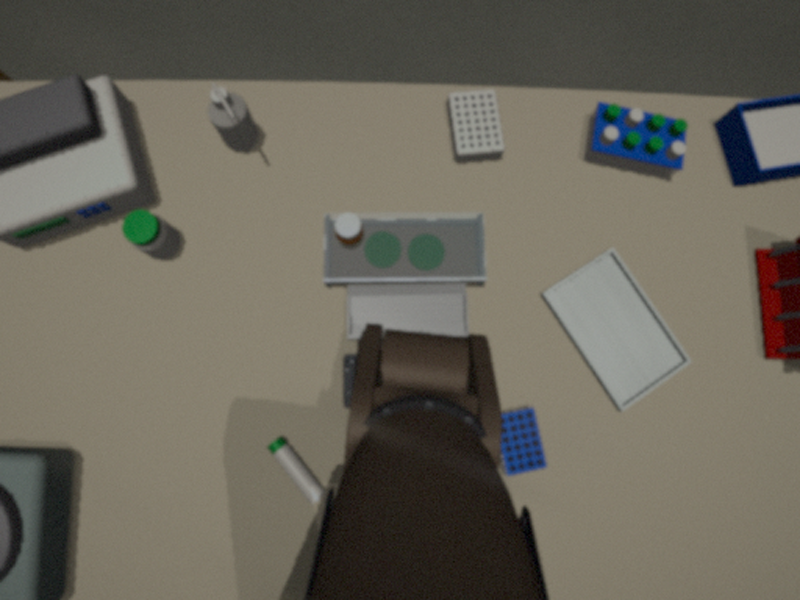

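```bash
python3 -m inch '[0,0.0155,0,0,0,0,1,0,0.0155,0,0,0,0,1,0,0.0155,0,0,0,0,1,0,0.0155,0,0,0,0,1,0,0.0155,0,0,0,0,1,0,0.005,0,0,0,0,1,0,0,0,0,0,0,1]'
python3 - <<'E'
from p import *
c=np.load("wrist3.npy",allow_pickle=True).item()
o,R=np.array([523.6,31.6,88.6]),Rs(1.9)
for q in [(-42.5,92,18),(-42.5,-92,18),(-72,11,44),(-72,-11,44),(-70,0,38)]: print(proj(c,o+R.apply(q)).round(1)*1.5625)
c=env.read_camera("side"); cv2.imwrite("pics/s3.png",cv2.resize(c["pixels"][100:292,120:376],(800,600),interpolation=cv2.INTER_CUBIC))
np.save("side3.npy",c,allow_pickle=True); print(scoop_now())
E
```

```text
t: 7.0
eef_pos: [416.7, 28.4, 22.7]
tcp_rot: [-1.571, -0.001, -3.109]
ft_force: [0.4, -0.6, -2.3]
opening: 0.232
[[145.625   195.15625]]
[[663.125   195.15625]]
[[370.      293.90625]]
[[439.21875 293.90625]]
[[404.53125 283.4375 ]]
(array([523.9,  31.8,   7. ]), array([ 1.87,  0.02, -0.  ]))
```

View pics/s3.png

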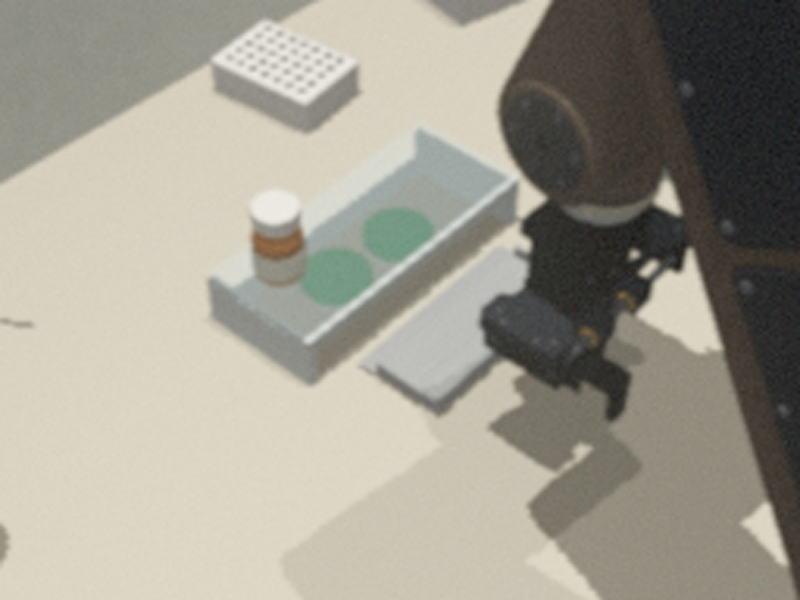

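```bash
python3 -m inch '[0,0.004,0,0,0,0,1,0,0.002,0,0,0,0,1,0,0.001,0,0,0,0,1,0,0,0,0,0,0,1]'
python3 - <<'E'
from p import *
print(scoop_now(),env.state()["ft_force"],env.state()["moment"])
E
```

```text
t: 7.45
eef_pos: [417.1, 28.0, 16.8]
tcp_rot: [-1.571, 0.001, -3.11]
ft_force: [-1.3, 1.0, 6.5]
opening: 0.229
(array([524. ,  31.4,   0.7]), array([ 1.8 , -0.05, -0.01])) [-1.25502404  0.99488201  6.48620141] [0.2575604  0.28014768 0.0041009 ]
```

```bash
python3 -m inch '[-0.008,0,0,0,0,0,1,-0.008,0,0,0,0,0,1,-0.008,0,0,0,0,0,1,-0.008,0,0,0,0,0,1,-0.005,0,0,0,0,0,1,-0.005,0,0,0,0,0,1,-0.005,0,0,0,0,0,1,-0.005,0,0,0,0,0,1]'
python3 -m inch '[-0.005,0,0,0,0,0,1,-0.005,0,0,0,0,0,1,-0.005,0,0,0,0,0,1,-0.005,0,0,0,0,0,1,-0.005,0,0,0,0,0,1,-0.005,0,0,0,0,0,1]'
python3 - <<'E'
from p import *
print(scoop_now(),env.state()["ft_force"],env.state()["moment"])
c=env.read_camera("wrist"); cv2.imwrite("pics/w4.png",cv2.resize(c["pixels"],(800,600),interpolation=cv2.INTER_CUBIC))
c=env.read_camera("top"); cv2.imwrite("pics/t4.png",rect(c,0,500,740,-120,190,2.5))
E
```

```text
t: 8.25
eef_pos: [466.9, 29.8, 16.8]
tcp_rot: [-1.571, -0.004, -3.11]
ft_force: [-11.6, -0.6, 12.9]
opening: 0.228
t: 8.85
eef_pos: [497.0, 30.7, 16.8]
tcp_rot: [-1.571, -0.004, -3.11]
ft_force: [-10.1, -1.5, 11.9]
opening: 0.229
(array([6.039e+02, 3.410e+01, 2.000e-01]), array([1.8 , 0.21, 0.01])) [-10.10722559  -1.46605401  11.85362715] [0.11231688 1.64601947 0.03833105]
```

View pics/w4.png

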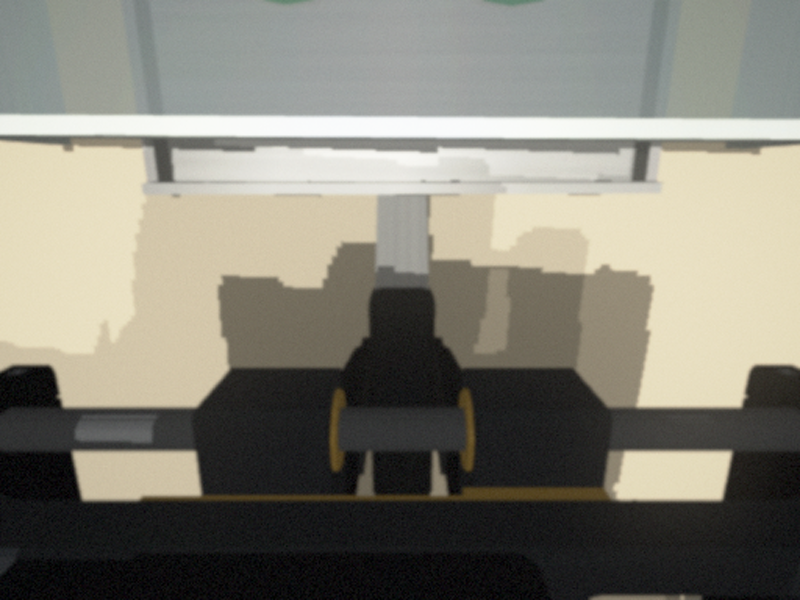

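View pics/t4.png

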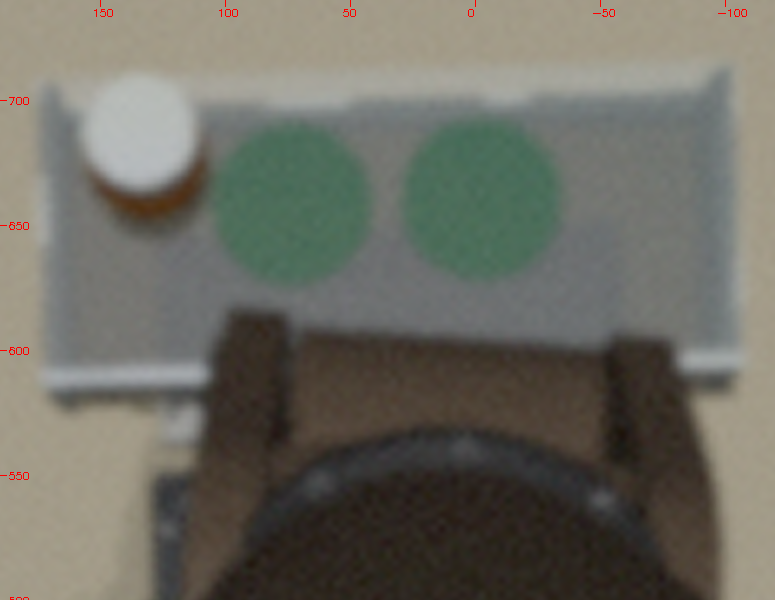

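Both dishes are against the stop, with lids at about (292,203) and (483,199) in the rectified picture, and the blade edge is roughly 20 mm under them. I'll continue in.

```bash
python3 -m inch '[-0.004,0,0,0,0,0,1,-0.004,0,0,0,0,0,1,-0.004,0,0,0,0,0,1,-0.004,0,0,0,0,0,1,-0.004,0,0,0,0,0,1]'
python3 -m inch '[-0.004,0,0,0,0,0,1,-0.004,0,0,0,0,0,1,-0.004,0,0,0,0,0,1]'
python3 - <<'E'
from p import *
print(scoop_now(),env.state()["ft_force"],env.state()["moment"])
c=env.read_camera("top"); cv2.imwrite("pics/t5.png",rect(c,0,500,740,-120,190,2.5))
c=env.read_camera("side"); cv2.imwrite("pics/s5.png",cv2.resize(c["pixels"][100:292,120:376],(800,600),interpolation=cv2.INTER_CUBIC))
E
```

```text
t: 9.45
eef_pos: [516.9, 31.3, 16.8]
tcp_rot: [-1.571, -0.004, -3.11]
ft_force: [-10.8, -0.8, 11.9]
opening: 0.23
t: 9.75
eef_pos: [529.1, 31.7, 16.8]
tcp_rot: [-1.571, -0.004, -3.11]
ft_force: [-9.8, -0.6, 11.1]
opening: 0.232
(array([6.36e+02, 3.51e+01, 2.00e-01]), array([1.81, 0.2 , 0.01])) [-9.82663788 -0.6489417  11.08013808] [0.11804073 1.53854504 0.0140666 ]
```

View pics/t5.png

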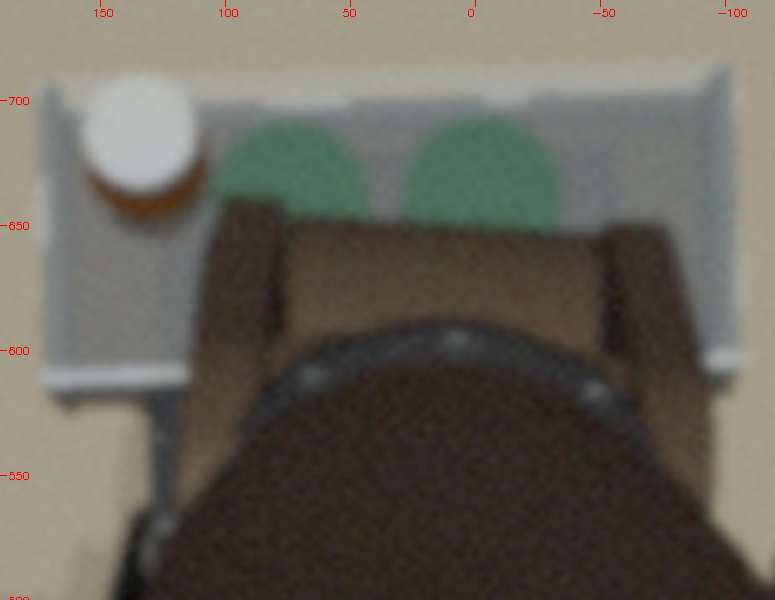

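View pics/s5.png

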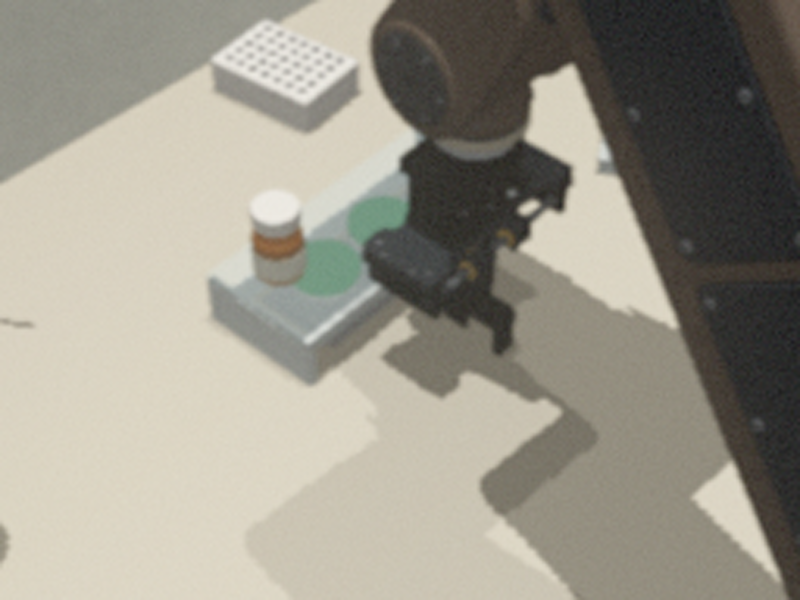

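```bash
python3 -m inch '[-0.003,0,0,0,0,0,1,-0.002,0,0,0,0,0,1,-0.001,0,0,0,0,0,1,0,0,0,0,0,0,1]'
python3 - <<'E'
from p import *
print(scoop_now(),env.state()["ft_force"],env.state()["moment"])
E
```

```text
t: 10.25
eef_pos: [535.3, 31.9, 16.8]
tcp_rot: [-1.571, -0.003, -3.11]
ft_force: [-9.6, -0.3, 10.4]
opening: 0.232
(array([6.422e+02, 3.520e+01, 3.000e-01]), array([1.8 , 0.17, 0.01])) [-9.60866741 -0.32998532 10.38048006] [0.14314029 1.40591761 0.00280979]
```

The dishes should now sit at about x=+13 mm on the pan. I'll draw out slowly.

```bash
python3 -m inch '[0,-0.0005,0,0,0,0,1,0.001,0,0,0,0,0,1,0.002,0,0,0,0,0,1,0.003,0,0,0,0,0,1,0.003,0,0,0,0,0,1,0.003,0,0,0,0,0,1,0.003,0,0,0,0,0,1,0.003,0,0,0,0,0,1,0.003,0,0,0,0,0,1,0.003,0,0,0,0,0,1]'
python3 - <<'E'
from p import *
print(scoop_now(),env.state()["ft_force"],env.state()["moment"])
c=env.read_camera("top"); cv2.imwrite("pics/t6.png",rect(c,0,500,740,-120,190,2.5))
E
```

```text
t: 11.25
eef_pos: [512.9, 31.0, 16.8]
tcp_rot: [-1.571, 0.001, -3.11]
ft_force: [3.6, 0.1, 0.7]
opening: 0.23
(array([619.8,  34.4,   0.7]), array([ 1.79, -0.04, -0.01])) [3.6004147  0.14186014 0.70277161] [ 0.18458284 -0.50752992 -0.15087778]
```

View pics/t6.png

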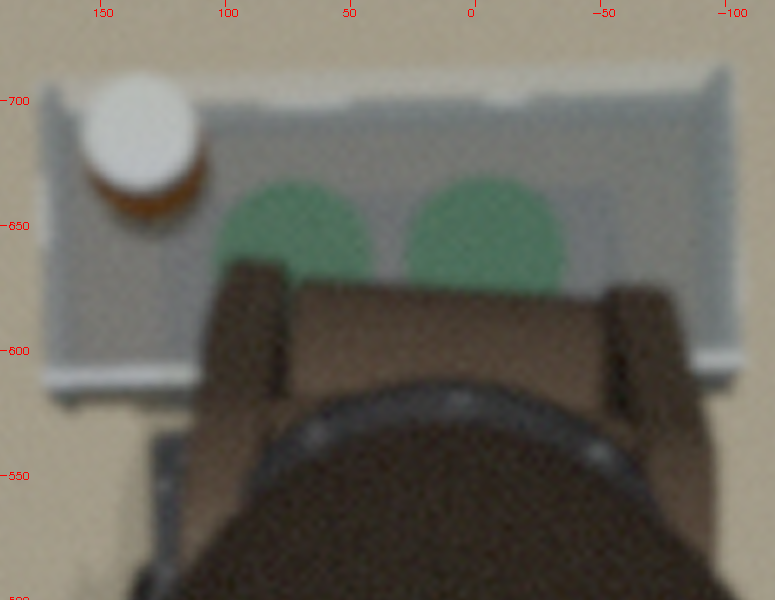

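Both dishes came back with the scoop, lids at about (293,260) and (486,255). I'll continue out.

```bash
python3 -m inch '[0.004,0,0,0,0,0,1,0.005,0,0,0,0,0,1,0.005,0,0,0,0,0,1,0.005,0,0,0,0,0,1,0.005,0,0,0,0,0,1,0.005,0,0,0,0,0,1,0.005,0,0,0,0,0,1,0.005,0,0,0,0,0,1,0.005,0,0,0,0,0,1,0.005,0,0,0,0,0,1]'
python3 -m inch '[0.005,0,0,0,0,0,1,0.005,0,0,0,0,0,1,0.005,0,0,0,0,0,1,0.005,0,0,0,0,0,1,0.005,0,0,0,0,0,1,0.005,0,0,0,0,0,1,0.005,0,0,0,0,0,1,0.005,0,0,0,0,0,1,0.004,0,0,0,0,0,1,0.002,0,0,0,0,0,1]'
python3 - <<'E'
from p import *
print(scoop_now(),env.state()["ft_force"],env.state()["moment"])
c=env.read_camera("wrist"); cv2.imwrite("pics/w7.png",cv2.resize(c["pixels"],(800,600),interpolation=cv2.INTER_CUBIC))
c=env.read_camera("top"); cv2.imwrite("pics/t7.png",rect(c,0,460,700,-120,190,2.5))
E
```

```text
t: 12.3
eef_pos: [463.7, 29.4, 16.8]
tcp_rot: [-1.571, 0.001, -3.11]
ft_force: [5.7, -0.3, 3.5]
opening: 0.23
t: 13.3
eef_pos: [417.7, 28.0, 16.8]
tcp_rot: [-1.571, 0.0, -3.11]
ft_force: [4.7, 0.7, 4.9]
opening: 0.231
(array([524.7,  31.4,   0.6]), array([ 1.79, -0.02, -0.01])) [4.72351732 0.74032234 4.85401689] [ 0.19058451 -0.81632974 -0.13165779]
```

View pics/t7.png

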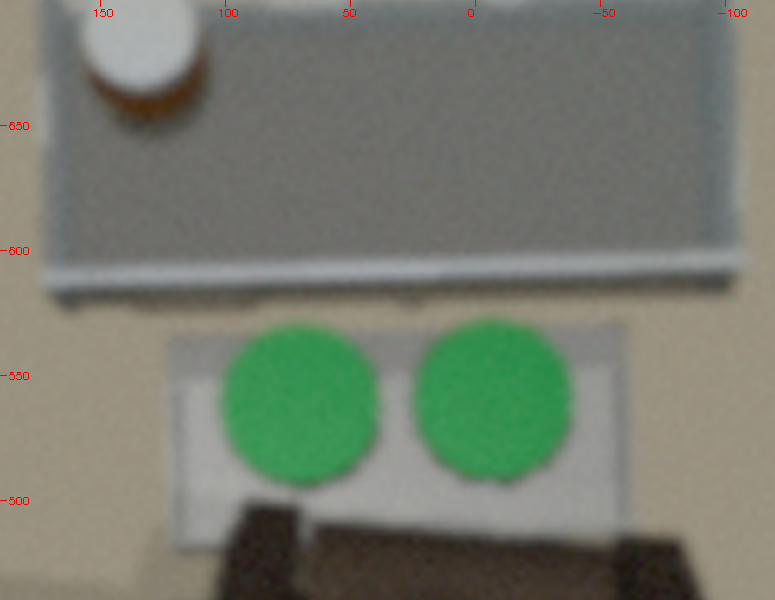

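View pics/w7.png

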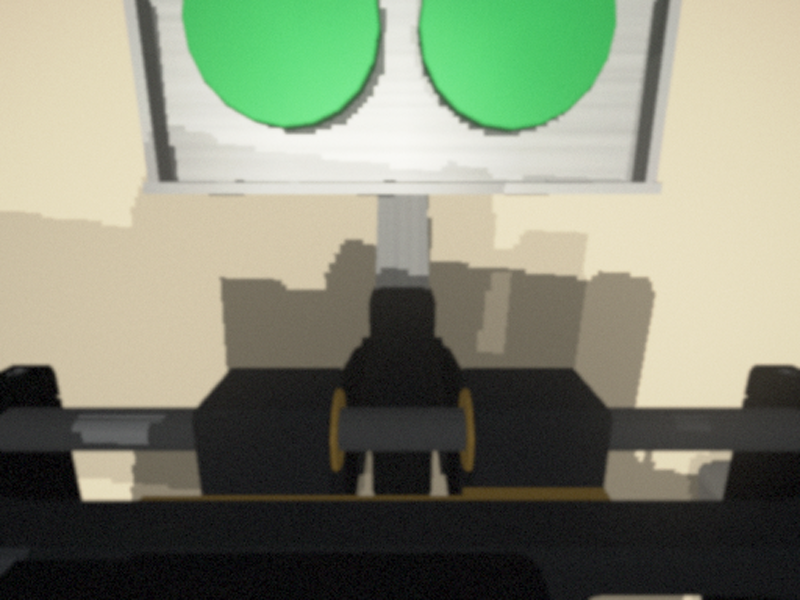

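Both dishes sit clear of the ledge on the pan, at (300,405) and (493,400) in the rectified picture, with wall clearance on both sides. Next I'll lift with a slight nose-up tilt.

```bash
python3 -m inch '[0,-0.004,0,0,0,0.4,1,0,-0.007,0,0,0,0.8,1,0,-0.01,0,0,0,0.8,1,0,-0.01,0,0,0,0.8,1,0,-0.01,0,0,0,0.8,1,0,-0.01,0,0,0,0.8,1,0,-0.01,0,0,0,0.8,1,0,-0.01,0,0,0,0.8,1,0,-0.005,0,0,0,0,1,0,-0.002,0,0,0,0,1]'
python3 -m inch '[0,0,0,0,0,0,1,0,0,0,0,0,0,1]'
python3 - <<'E'
from p import *
print(scoop_now(),env.state()["ft_force"],env.state()["moment"],env.state()["joints"])
c=env.read_camera("wrist"); cv2.imwrite("pics/w8.png",cv2.resize(c["pixels"],(800,600),interpolation=cv2.INTER_CUBIC))
c=env.read_camera("side"); cv2.imwrite("pics/s8.png",cv2.resize(c["pixels"][100:292,120:376],(800,600),interpolation=cv2.INTER_CUBIC))
E
```

```text
t: 14.4
eef_pos: [413.9, 27.9, 95.2]
tcp_rot: [-1.571, 0.106, -3.11]
ft_force: [-0.3, 0.8, -3.4]
opening: 0.224
t: 14.6
eef_pos: [413.8, 27.9, 94.3]
tcp_rot: [-1.571, 0.104, -3.11]
ft_force: [-0.8, 0.8, -4.1]
opening: 0.227
(array([521.8,  31.3,  89.3]), array([ 1.79, -5.97, -0.  ])) [-0.78251257  0.7859703  -4.0624221 ] [0.01187256 0.33238262 0.02315838] [-0.10132937  0.37393022  2.248608    0.03394774  0.4159394   1.40788148]
```

View pics/w8.png

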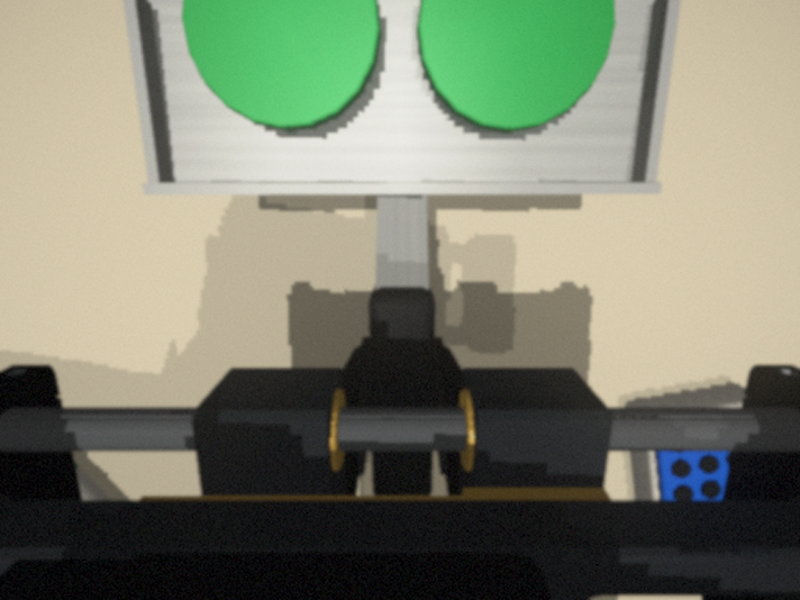

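View pics/s8.png

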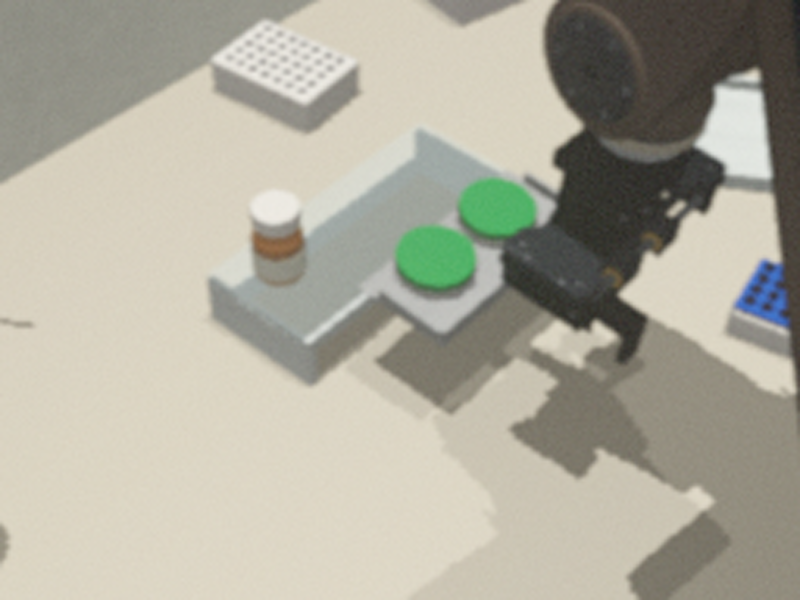

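The lift held, with both dishes level on the pan. Next is the carry to the tray.

```bash
python3 - <<'E'
from p import *
C=np.array([512,-325,0]); h=-57.3
P,T=tcp(C+Rs(h).apply([-57,0,95]),h,-5)
print(P); plan(P,T,22)
a=plan([428,-80,112],tool(Rs(-28,-6)),11)
plan(P,T,11,(np.array(a[0]),a[1]))
E
```

```text
[ 422.85777788 -186.14671898  101.81268964]
22 x [-0.0049, 0.0001, 0.0089, 0.26, 2.67, -0.04]
[[419.0, 19.0, 95.0], [438.0, -28.0, 97.0], [446.0, -78.0, 98.0], [442.0, -128.0, 100.0], [427.0, -176.0, 102.0]] [423.0, -186.0, 102.0]
11 x [-0.0035, -0.0013, 0.0094, 0.28, 2.69, 0.0]
[[417.0, 19.0, 96.0], [423.0, -0.0, 99.0], [427.0, -20.0, 102.0], [430.0, -40.0, 106.0], [430.0, -60.0, 109.0], [429.0, -80.0, 112.0]] [429.0, -80.0, 112.0]
11 x [-0.0059, 0.0015, 0.0077, 0.26, 2.66, -0.08]
[[431.0, -90.0, 111.0], [433.0, -109.0, 109.0], [433.0, -129.0, 107.0], [431.0, -148.0, 106.0], [428.0, -167.0, 104.0], [423.0, -186.0, 102.0]] [423.0, -186.0, 102.0]
```

```bash
python3 -m inch '[-0.0017,-0.0006,0.0047,0.14,1.35,0,1,-0.0017,-0.0006,0.0047,0.14,1.35,0,1,-0.0035,-0.0013,0.0094,0.28,2.69,0,1,-0.0035,-0.0013,0.0094,0.28,2.69,0,1,-0.0035,-0.0013,0.0094,0.28,2.69,0,1,-0.0035,-0.0013,0.0094,0.28,2.69,0,1,-0.0035,-0.0013,0.0094,0.28,2.69,0,1]'
python3 -m inch '[-0.0035,-0.0013,0.0094,0.28,2.69,0,1,-0.0035,-0.0013,0.0094,0.28,2.69,0,1,-0.0035,-0.0013,0.0094,0.28,2.69,0,1,-0.0035,-0.0013,0.0094,0.28,2.69,0,1,-0.0035,-0.0013,0.0094,0.28,2.69,0,1,-0.0059,0.0015,0.0077,0.26,2.66,-0.08,1,-0.0059,0.0015,0.0077,0.26,2.66,-0.08,1,-0.0059,0.0015,0.0077,0.26,2.66,-0.08,1]'
python3 -m inch '[-0.0059,0.0015,0.0077,0.26,2.66,-0.08,1,-0.0059,0.0015,0.0077,0.26,2.66,-0.08,1,-0.0059,0.0015,0.0077,0.26,2.66,-0.08,1,-0.0059,0.0015,0.0077,0.26,2.66,-0.08,1,-0.0059,0.0015,0.0077,0.26,2.66,-0.08,1,-0.0059,0.0015,0.0077,0.26,2.66,-0.08,1,-0.0059,0.0015,0.0077,0.26,2.66,-0.08,1,-0.003,0.0008,0.0038,0.13,1.33,-0.04,1,-0.003,0.0008,0.0038,0.13,1.33,-0.04,1,0,0,0,0,0,0,1]'
python3 - <<'E'
from p import *
print(scoop_now(),env.state()["ft_force"],env.state()["joints"])
c=env.read_camera("wrist"); cv2.imwrite("pics/w9.png",cv2.resize(c["pixels"],(800,600),interpolation=cv2.INTER_CUBIC))
c=env.read_camera("top"); cv2.imwrite("pics/t9.png",rect(c,0,350,660,-480,-100,2)); np.save("top9.npy",c,allow_pickle=True)
c=env.read_camera("side"); cv2.imwrite("pics/s9.png",cv2.resize(c["pixels"][60:252,256:512],(800,600),interpolation=cv2.INTER_CUBIC))
E
```

```text
t: 15.4
eef_pos: [428.9, -30.7, 104.4]
tcp_rot: [-1.571, 0.105, 2.886]
ft_force: [-0.3, -0.4, -4.1]
opening: 0.228
t: 16.2
eef_pos: [432.3, -109.5, 110.0]
tcp_rot: [-1.572, 0.1, 2.51]
ft_force: [-0.1, 0.2, -4.2]
opening: 0.229
t: 17.2
eef_pos: [422.2, -186.2, 102.3]
tcp_rot: [-1.571, 0.089, 2.139]
ft_force: [0.0, 0.8, -3.6]
opening: 0.226
(array([ 480.3, -277.2,   95.6]), array([-57.44,  -5.08,   0.  ])) [ 0.04592765  0.82240911 -3.55883276] [-0.53488954  0.41309201  2.11586155 -0.07838997  0.53476013  2.1043554 ]
```

View pics/w9.png

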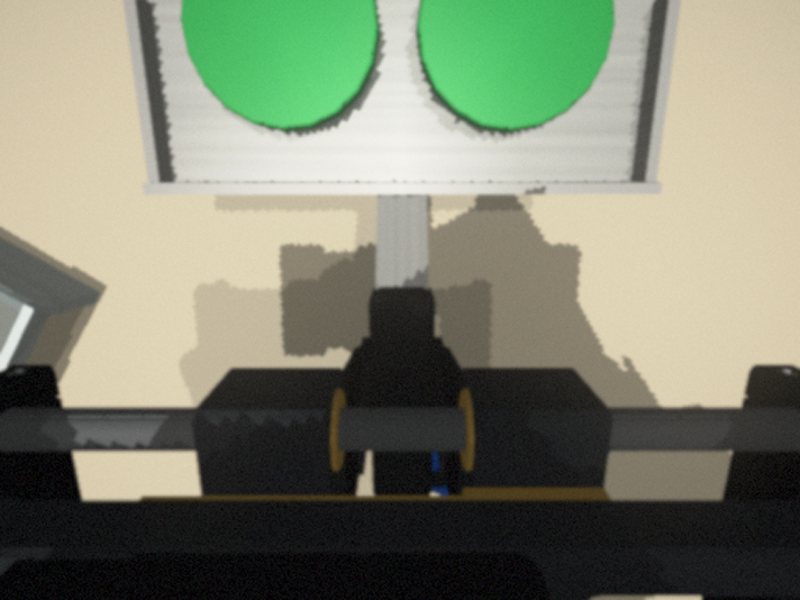

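View pics/t9.png

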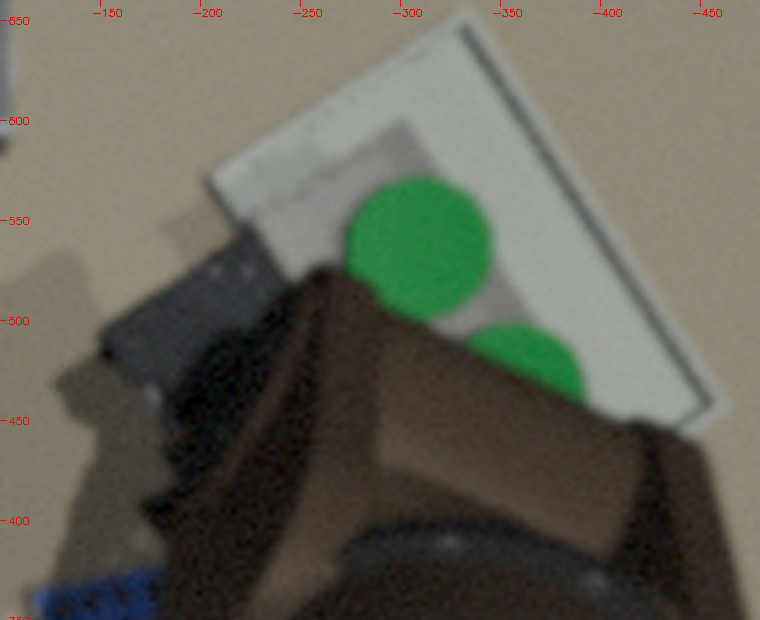

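View pics/s9.png

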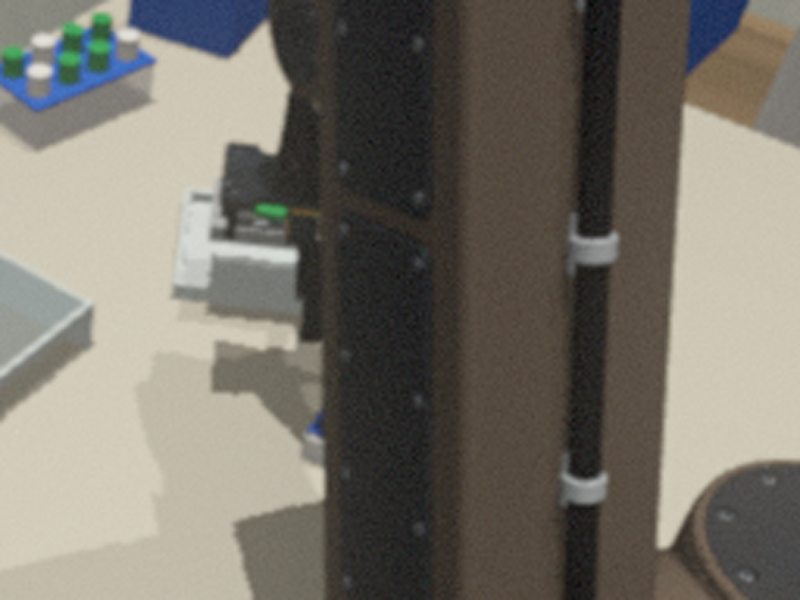

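Dishes steady over the tray, and the pan lies inside the tray outline. I'll plan the tip, pivoting about the front edge.

```bash
cat > tip.py <<'E'
from p import *
C=np.array([512,-325,0]); h=-57.4
def edge(ex,ez,p,hh=h):
    R=Rs(hh,p); E=C+Rs(h).apply([ex,0,ez]); return tcp(E-R.apply([42.5,0,0]),hh,p)
E
python3 - <<'E'
from tip import *
s=None
for (ex,ez,p,N) in [(-15,45,8,12),(-15,14,12,7),(-15,9,18,6),(-15,9,26,8)]:
    P,T=edge(ex,ez,p); a=plan(P,T,N,s); s=(np.array(a[0]),a[1])
E
```

```text
12 x [-0.0004, 0.0017, -0.0, 0.0, 0.01, -1.09]
[[423.0, -186.0, 101.0], [423.0, -187.0, 96.0], [424.0, -188.0, 91.0], [425.0, -189.0, 85.0]] [425.0, -189.0, 82.0]
7 x [-0.001, 0.0029, -0.0, 0.0, -0.01, -0.57]
[[425.0, -189.0, 79.0], [426.0, -190.0, 76.0], [426.0, -190.0, 73.0], [426.0, -191.0, 70.0], [426.0, -191.0, 67.0], [427.0, -192.0, 64.0], [427.0, -192.0, 61.0]] [427.0, -192.0, 61.0]
6 x [-0.0005, -0.0018, 0.0, 0.0, 0.0, -1.0]
[[427.0, -193.0, 63.0], [428.0, -193.0, 64.0], [428.0, -194.0, 66.0], [429.0, -195.0, 68.0], [429.0, -196.0, 69.0], [430.0, -197.0, 71.0]] [430.0, -197.0, 71.0]
8 x [-0.0003, -0.0026, -0.0, 0.0, 0.0, -1.0]
[[431.0, -198.0, 73.0], [432.0, -200.0, 78.0], [433.0, -202.0, 83.0], [435.0, -204.0, 87.0]] [435.0, -205.0, 89.0]
```

```bash
python3 -m inch '[-0.0004,0.0017,0,0,0,-1.09,1,-0.0004,0.0017,0,0,0,-1.09,1,-0.0004,0.0017,0,0,0,-1.09,1,-0.0004,0.0017,0,0,0,-1.09,1,-0.0004,0.0017,0,0,0,-1.09,1,-0.0004,0.0017,0,0,0,-1.09,1]'
python3 -m inch '[-0.0004,0.0017,0,0,0,-1.09,1,-0.0004,0.0017,0,0,0,-1.09,1,-0.0004,0.0017,0,0,0,-1.09,1,-0.0004,0.0017,0,0,0,-1.09,1,-0.0004,0.0017,0,0,0,-1.09,1,-0.0004,0.0017,0,0,0,-1.09,1]'
python3 -m inch '[-0.001,0.0029,0,0,0,-0.57,1,-0.001,0.0029,0,0,0,-0.57,1,-0.001,0.0029,0,0,0,-0.57,1,-0.001,0.0029,0,0,0,-0.57,1,-0.001,0.0029,0,0,0,-0.57,1,-0.001,0.0029,0,0,0,-0.57,1,-0.001,0.0029,0,0,0,-0.57,1,0,0,0,0,0,0,1]'
python3 - <<'E'
from tip import *
o,e=scoop_now(); S=Rs(e[0],e[1]); print(o,e, "edge tray",Rs(h).inv().apply(o+S.apply([42.5,0,0])-C).round(1),env.state()["ft_force"],env.state()["joints"].round(2))
c=env.read_camera("top"); cv2.imwrite("pics/t10.png",rect(c,0,380,660,-480,-160,2.1))
c=env.read_camera("wrist"); cv2.imwrite("pics/w10.png",cv2.resize(c["pixels"],(800,600),interpolation=cv2.INTER_CUBIC))
E
```

```text
t: 17.95
eef_pos: [423.9, -188.2, 92.1]
tcp_rot: [-1.571, -0.027, 2.14]
ft_force: [0.1, -0.2, -4.0]
opening: 0.233
t: 18.55
eef_pos: [424.8, -189.6, 81.8]
tcp_rot: [-1.571, -0.141, 2.14]
ft_force: [0.9, -0.8, -4.2]
opening: 0.228
t: 19.35
eef_pos: [426.6, -192.6, 60.4]
tcp_rot: [-1.571, -0.21, 2.14]
ft_force: [0.8, -0.1, -3.6]
opening: 0.231
[ 481.2 -277.8   22.2] [-5.738e+01  1.203e+01 -1.000e-02] edge tray [-14.8  -0.5  13.3] [ 0.75007087 -0.07522801 -3.55583027] [-0.61  0.57  1.97  0.11  0.79  1.87]
```

View pics/t10.png

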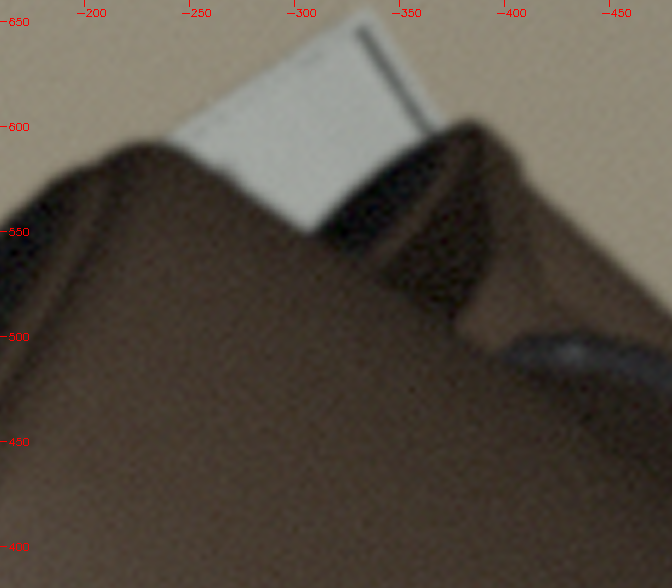

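View pics/w10.png

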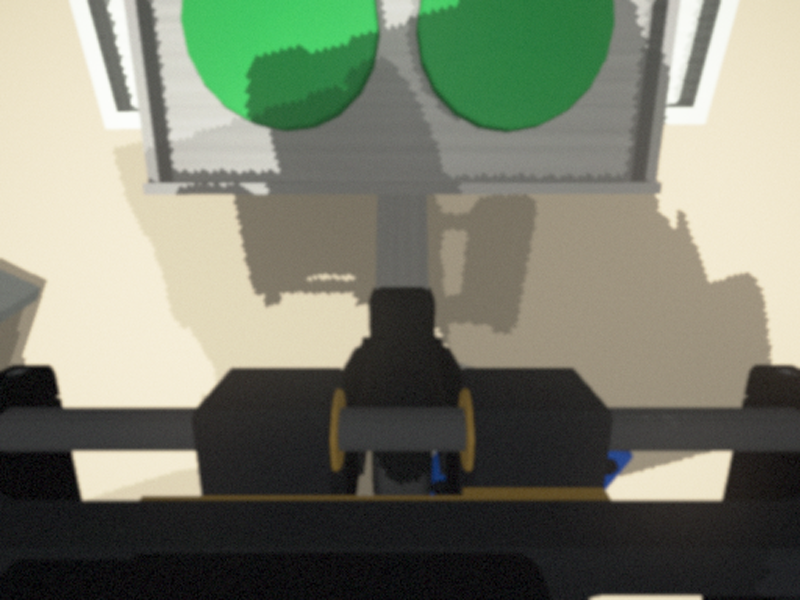

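The wrist view shows the pan centred between the tray's end walls, with outer corners near (105,127) and (707,124). Dishes still at rest. I'll check the tray x against these corners.

```bash
python3 - <<'E'
from tip import *
c=env.read_camera("wrist")
for q in [(-76,118,18),(-76,-118,18),(-76,118,0),(-76,-118,0)]: print(q,(proj(c,C+Rs(h).apply(q))*1.5625).round(1))
print([ (Rs(h).inv().apply(onz(c,np.array(u)/1.5625,18)[0]-C)).round(1) for u in [(105,127),(707,124)]])
o,e=scoop_now(); S=Rs(e[0],e[1])
print([(proj(c,o+S.apply(q))*1.5625).round() for q in [(-42.5,92,18),(-42.5,-92,18)]])
E
```

```text
(-76, 118, 18) [[101.6 128.1]]
(-76, -118, 18) [[697.2 128.3]]
(-76, 118, 0) [[125.7 122.7]]
(-76, -118, 0) [[673.5 122.9]]
[array([-75.6, 116.5,  18. ]), array([ -74.4, -121.4,   18. ])]
[array([[141., 194.]]), array([[660., 194.]])]
```

```bash
python3 -m inch '[-0.0005,-0.0018,0,0,0,-1,1,-0.0005,-0.0018,0,0,0,-1,1,-0.0005,-0.0018,0,0,0,-1,1,-0.0005,-0.0018,0,0,0,-1,1,-0.0005,-0.0018,0,0,0,-1,1,-0.0005,-0.0018,0,0,0,-1,1,0,0,0,0,0,0,1,0,0,0,0,0,0,1]'
python3 - <<'E'
from tip import *
o,e=scoop_now(); S=Rs(e[0],e[1]); print(o,e, "edge tray",Rs(h).inv().apply(o+S.apply([42.5,0,0])-C).round(1),env.state()["ft_force"])
c=env.read_camera("wrist"); cv2.imwrite("pics/w11.png",c["pixels"][:150])
P,T=edge(-15,9,26); plan(P,T,8)
E
```

```text
t: 20.3
eef_pos: [429.6, -197.2, 70.4]
tcp_rot: [-1.571, -0.314, 2.14]
ft_force: [-0.4, 1.7, -3.8]
opening: 0.231
[ 481.8 -278.7   22. ] [-57.37  17.98   0.  ] edge tray [-14.9  -0.5   8.9] [-0.41545203  1.72529111 -3.84639658]
8 x [-0.0003, -0.0026, -0.0001, -0.0, 0.0, -1.0]
[[430.0, -198.0, 73.0], [432.0, -200.0, 77.0], [433.0, -202.0, 82.0], [435.0, -204.0, 87.0]] [435.0, -205.0, 89.0]
```

View pics/w11.png

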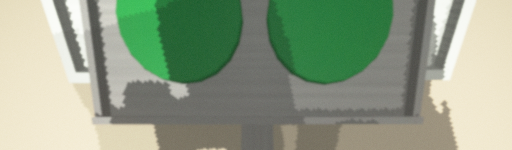

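```bash
python3 -m inch '[-0.0003,-0.0026,0,0,0,-1,1,-0.0003,-0.0026,0,0,0,-1,1,-0.0003,-0.0026,0,0,0,-1,1,0,0,0,0,0,0,1,0,0,0,0,0,0,1]'
python3 - <<'E'
from tip import *
o,e=scoop_now(); S=Rs(e[0],e[1]); print(o,e, "edge tray",Rs(h).inv().apply(o+S.apply([42.5,0,0])-C).round(1),env.state()["ft_force"])
c=env.read_camera("wrist"); cv2.imwrite("pics/w12.png",c["pixels"][:150])
E
```

```text
t: 20.85
eef_pos: [431.4, -200.1, 77.5]
tcp_rot: [-1.571, -0.366, 2.14]
ft_force: [-0.1, -0.6, -3.5]
opening: 0.228
[ 482.2 -279.4   24. ] [-57.38  20.98   0.  ] edge tray [-14.8  -0.5   8.8] [-0.05190236 -0.62870665 -3.48392891]
```

View pics/w12.png

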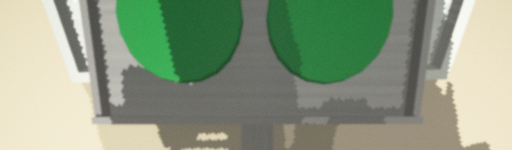

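```bash
python3 -m inch '[-0.0003,-0.0026,0,0,0,-1,1,-0.0003,-0.0026,0,0,0,-1,1,-0.0003,-0.0026,0,0,0,-1,1,0,0,0,0,0,0,1,0,0,0,0,0,0,1]'
python3 - <<'E'
from tip import *
o,e=scoop_now(); S=Rs(e[0],e[1]); print(o,e, "edge tray",Rs(h).inv().apply(o+S.apply([42.5,0,0])-C).round(1),env.state()["ft_force"])
c=env.read_camera("wrist"); cv2.imwrite("pics/w13.png",c["pixels"][:150])
E
```

```text
t: 21.4
eef_pos: [433.5, -203.3, 84.4]
tcp_rot: [-1.571, -0.419, 2.14]
ft_force: [0.6, 0.5, -3.3]
opening: 0.23
[ 482.6 -280.1   26.1] [-57.38  23.98   0.  ] edge tray [-14.8  -0.6   8.8] [ 0.60038127  0.45151284 -3.25709385]
```

View pics/w13.png

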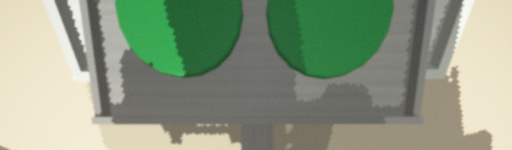

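```bash
python3 -m inch '[0,0,0,0,0,0,1,0,0,0,0,0,0,1,0,0,0,0,0,0,1]'
python3 - <<'E'
from tip import *
c=env.read_camera("wrist"); cv2.imwrite("pics/w14.png",c["pixels"][:150]); print(env.state()["ft_force"])
E
```

```text
t: 21.75
eef_pos: [433.5, -203.1, 84.5]
tcp_rot: [-1.571, -0.419, 2.14]
ft_force: [-0.4, 0.2, -3.4]
opening: 0.229
[ 0.9826595   1.15712379 -3.63284909]
```

View pics/w14.png

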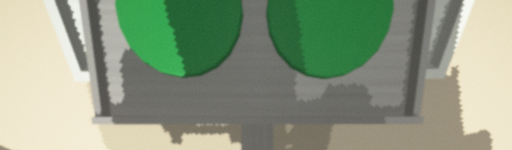

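The noses of both dishes now rest on the tray floor and the dishes have slid about 5 mm (lid edge row 83→78). The edge is too near the -x wall for them to lie flat there, so I'll ease the tilt back, move about 33 mm deeper, and tip again.

```bash
python3 - <<'E'
from tip import *
s=None
for (ex,ez,p,N) in [(-15,10,13,8),(18,17,11,8),(18,9,18,8),(18,9,26,8)]:
    P,T=edge(ex,ez,p); a=plan(P,T,N,s); s=(np.array(a[0]),a[1])
E
```

```text
8 x [0.0004, 0.0035, -0.0001, -0.0, 0.0, 1.37]
[[433.0, -202.0, 81.0], [431.0, -199.0, 75.0], [429.0, -196.0, 69.0], [428.0, -194.0, 62.0]] [428.0, -192.0, 59.0]
8 x [-0.0038, -0.0011, 0.0001, -0.0, 0.0, 0.25]
[[430.0, -195.0, 59.0], [434.0, -202.0, 60.0], [438.0, -209.0, 60.0], [442.0, -216.0, 61.0]] [444.0, -219.0, 61.0]
8 x [-0.0005, -0.0014, -0.0, -0.0, 0.0, -0.87]
[[444.0, -220.0, 62.0], [445.0, -221.0, 65.0], [446.0, -222.0, 67.0], [447.0, -224.0, 70.0]] [448.0, -225.0, 71.0]
8 x [-0.0003, -0.0025, -0.0, -0.0, 0.0, -1.0]
[[449.0, -226.0, 73.0], [450.0, -228.0, 78.0], [451.0, -230.0, 82.0], [452.0, -232.0, 87.0]] [453.0, -233.0, 89.0]
```

```bash
python3 -m inch '[0.0004,0.0035,0,0,0,1.37,1,0.0004,0.0035,0,0,0,1.37,1,0.0004,0.0035,0,0,0,1.37,1,0.0004,0.0035,0,0,0,1.37,1,0.0004,0.0035,0,0,0,1.37,1,0.0004,0.0035,0,0,0,1.37,1,0.0004,0.0035,0,0,0,1.37,1,0.0004,0.0035,0,0,0,1.37,1]'
python3 -m inch '[-0.0038,-0.0011,0,0,0,0.25,1,-0.0038,-0.0011,0,0,0,0.25,1,-0.0038,-0.0011,0,0,0,0.25,1,-0.0038,-0.0011,0,0,0,0.25,1,-0.0038,-0.0011,0,0,0,0.25,1,-0.0038,-0.0011,0,0,0,0.25,1,-0.0038,-0.0011,0,0,0,0.25,1,-0.0038,-0.0011,0,0,0,0.25,1,0,0,0,0,0,0,1]'
python3 - <<'E'
from tip import *
o,e=scoop_now(); S=Rs(e[0],e[1]); print(o,e, "edge tray",Rs(h).inv().apply(o+S.apply([42.5,0,0])-C).round(1),env.state()["ft_force"])
c=env.read_camera("wrist"); cv2.imwrite("pics/w15.png",c["pixels"][:150])
E
```

```text
t: 22.6
eef_pos: [426.8, -192.8, 59.1]
tcp_rot: [-1.571, -0.226, 2.14]
ft_force: [0.3, 0.4, -3.0]
opening: 0.229
t: 23.5
eef_pos: [444.2, -219.9, 61.3]
tcp_rot: [-1.571, -0.192, 2.14]
ft_force: [0.3, -0.2, -2.8]
opening: 0.23
[ 499.2 -305.8   25. ] [-5.738e+01  1.099e+01  1.000e-02] edge tray [18.6 -0.4 16.9] [ 0.27723717 -0.15648547 -2.7705892 ]
```

View pics/w15.png

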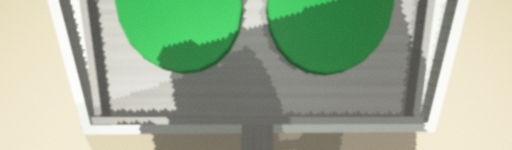

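Dishes still ride. Re-tipping here.

```bash
python3 -m inch '[-0.0005,-0.0014,0,0,0,-0.87,1,-0.0005,-0.0014,0,0,0,-0.87,1,-0.0005,-0.0014,0,0,0,-0.87,1,-0.0005,-0.0014,0,0,0,-0.87,1,-0.0005,-0.0014,0,0,0,-0.87,1,-0.0005,-0.0014,0,0,0,-0.87,1,-0.0005,-0.0014,0,0,0,-0.87,1,-0.0005,-0.0014,0,0,0,-0.87,1]'
python3 -m inch '[-0.0003,-0.0025,0,0,0,-1,1,-0.0003,-0.0025,0,0,0,-1,1,-0.0003,-0.0025,0,0,0,-1,1,-0.0003,-0.0025,0,0,0,-1,1,-0.0003,-0.0025,0,0,0,-1,1,-0.0003,-0.0025,0,0,0,-1,1,-0.0003,-0.0025,0,0,0,-1,1,-0.0003,-0.0025,0,0,0,-1,1,0,0,0,0,0,0,1,0,0,0,0,0,0,1]'
python3 - <<'E'
from tip import *
o,e=scoop_now(); S=Rs(e[0],e[1]); print(o,e, "edge tray",Rs(h).inv().apply(o+S.apply([42.5,0,0])-C).round(1),env.state()["ft_force"],env.state()["joints"].round(2))
c=env.read_camera("wrist"); cv2.imwrite("pics/w16.png",cv2.resize(c["pixels"],(800,600)))
E
```

```text
t: 24.35
eef_pos: [447.5, -225.2, 71.3]
tcp_rot: [-1.571, -0.315, 2.14]
ft_force: [-0.0, 0.1, -4.3]
opening: 0.227
t: 25.35
eef_pos: [452.6, -233.1, 88.8]
tcp_rot: [-1.571, -0.454, 2.14]
ft_force: [0.2, -0.2, -2.5]
opening: 0.229
[ 500.6 -308.1   27.4] [-57.37  25.98   0.  ] edge tray [17.8 -0.5  8.8] [ 0.24323523 -0.22732947 -2.52269898] [-0.68  0.66  1.72  0.15  1.2   1.81]
```

View pics/w16.png

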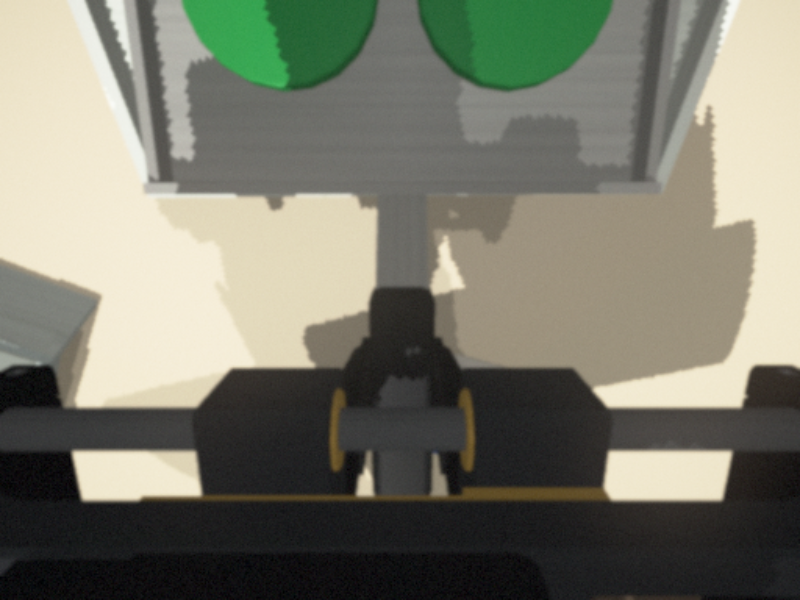

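Both have slid forward evenly (lid edges at row 90). Now I'll retract horizontally so they lower onto the floor.

```bash
python3 - <<'E'
from tip import *
P,T=edge(-40,9,26); plan(P,T,16)
E
```

```text
16 x [0.0033, 0.0016, -0.0, -0.0, 0.0, -0.0]
[[451.0, -230.0, 89.0], [443.0, -218.0, 89.0], [435.0, -205.0, 89.0], [427.0, -193.0, 89.0]] [421.0, -184.0, 89.0]
```

```bash
python3 -m inch '[0.0033,0.0016,0,0,0,0,1,0.0033,0.0016,0,0,0,0,1,0.0033,0.0016,0,0,0,0,1,0.0033,0.0016,0,0,0,0,1,0.0033,0.0016,0,0,0,0,1,0.0033,0.0016,0,0,0,0,1,0.0033,0.0016,0,0,0,0,1,0.0033,0.0016,0,0,0,0,1]'
python3 - <<'E'
from tip import *
o,e=scoop_now(); S=Rs(e[0],e[1]); print(o,e, "edge tray",Rs(h).inv().apply(o+S.apply([42.5,0,0])-C).round(1),env.state()["ft_force"])
c=env.read_camera("wrist"); cv2.imwrite("pics/w17.png",cv2.resize(c["pixels"][:200],(800,312)))
c=env.read_camera("side"); cv2.imwrite("pics/s17.png",cv2.resize(c["pixels"][60:252,256:512],(800,600),interpolation=cv2.INTER_CUBIC))
E
```

```text
t: 26.2
eef_pos: [436.6, -208.1, 89.0]
tcp_rot: [-1.571, -0.453, 2.14]
ft_force: [-0.4, 0.1, -3.6]
opening: 0.226
[ 484.7 -283.1   27.5] [-57.36  25.98   0.  ] edge tray [-11.8  -0.4   8.9] [-0.44765488  0.08010781 -3.60207317]
```

View pics/w17.png

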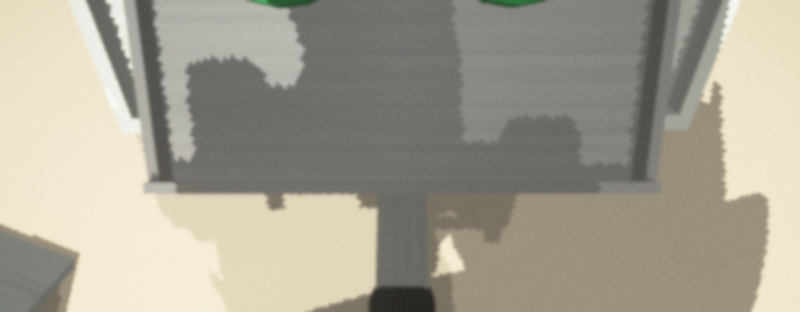

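View pics/s17.png

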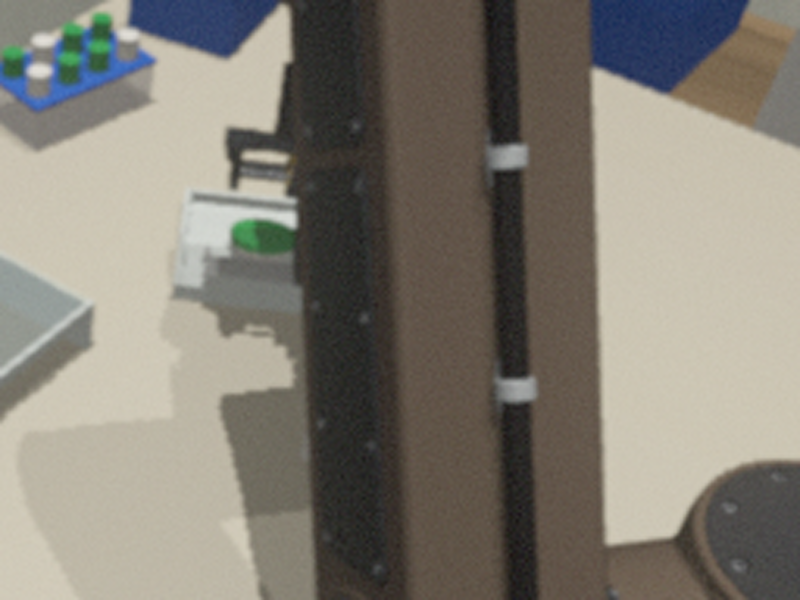

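```bash
python3 -m inch '[0.0033,0.0016,0,0,0,0,1,0.0033,0.0016,0,0,0,0,1,0.0033,0.0016,0,0,0,0,1,0.0033,0.0016,0,0,0,0,1,0.0033,0.0016,0,0,0,0,1,0.0033,0.0016,0,0,0,0,1,0.0033,0.0016,0,0,0,0,1,0,0,0,0,0,0,1]'
python3 - <<'E'
from tip import *
o,e=scoop_now(); S=Rs(e[0],e[1]); print(o,e, "edge tray",Rs(h).inv().apply(o+S.apply([42.5,0,0])-C).round(1),env.state()["ft_force"],env.state()["joints"].round(2))
c=env.read_camera("wrist"); cv2.imwrite("pics/w18.png",cv2.resize(c["pixels"][:200],(800,312)))
c=env.read_camera("top"); cv2.imwrite("pics/t18.png",rect(c,0,380,660,-480,-160,2.1))
E
```

```text
t: 27.1
eef_pos: [422.7, -186.4, 89.1]
tcp_rot: [-1.571, -0.454, 2.141]
ft_force: [0.3, 0.1, -2.8]
opening: 0.233
[ 470.8 -261.4   27.7] [-57.35  25.99   0.  ] edge tray [-37.6  -0.4   9.1] [ 0.25344387  0.07037625 -2.77677777] [-0.65  0.61  1.85  0.17  1.12  1.82]
```

View pics/w18.png

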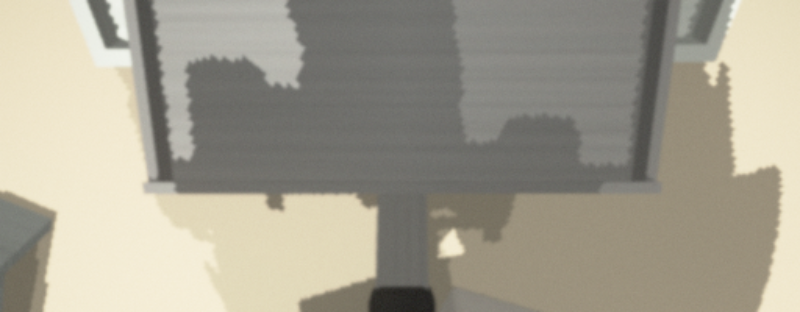

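View pics/t18.png

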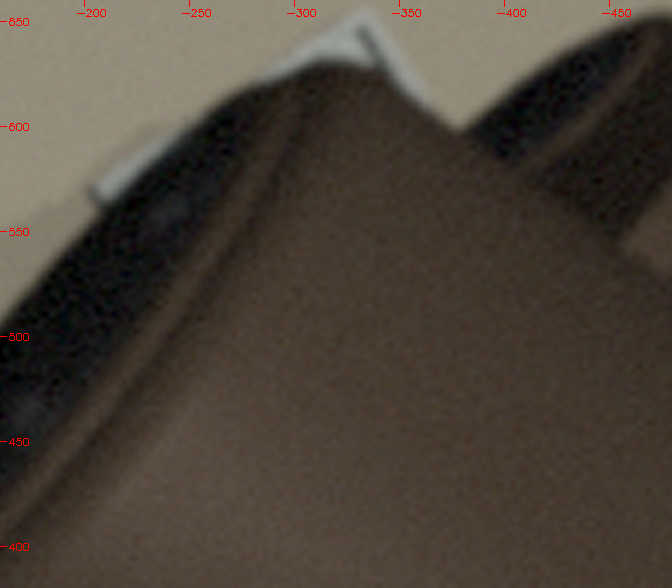

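```bash
python3 -m inch '[0.004,-0.001,0,0,0,0,1,0.005,-0.002,0,0,0,0,1,0.005,-0.003,0,0,0,0,1,0.005,-0.005,0,0,0,0,1,0.003,-0.008,0,0,0,0,1,0,-0.01,0,0,0,0,1,0,-0.01,0,0,0,1,1,0,-0.012,0,0,0,2,1,0,-0.012,0,0,0,2,1,0,-0.012,0,0,0,2,1]'
python3 - <<'E'
from tip import *
o,e=scoop_now(); S=Rs(e[0],e[1]); print(o,e, "edge tray",Rs(h).inv().apply(o+S.apply([42.5,0,0])-C).round(1),env.state()["ft_force"],env.state()["joints"].round(2))
c=env.read_camera("wrist"); cv2.imwrite("pics/w19.png",cv2.resize(c["pixels"][:200],(800,312)))
# laying place: scoop heading about -20, origin
P,T=tcp([500,0,130],-10,0); plan(P,T,16)
P,T=tcp([530,10,130],0,0); plan(P,T,16)
E
```

```text
t: 28.2
eef_pos: [429.3, -196.7, 168.0]
tcp_rot: [-1.571, -0.328, 2.14]
ft_force: [0.4, 0.3, -3.1]
opening: 0.233
[ 481.1 -277.6  118.2] [-5.737e+01  1.878e+01  2.000e-02] edge tray [-16.3  -0.5 104.5] [ 0.41434207  0.27965928 -3.14482342] [-0.64  0.46  1.82  0.12  1.18  1.87]
16 x [0.0094, 0.0034, -0.01, 0.48, -2.93, 1.09]
[[433.0, -183.0, 169.0], [438.0, -127.0, 167.0], [432.0, -71.0, 162.0], [415.0, -18.0, 154.0]] [396.0, 19.0, 146.0]
16 x [0.0068, 0.003, -0.0113, 0.58, -3.55, 1.06]
[[435.0, -185.0, 169.0], [450.0, -133.0, 166.0], [451.0, -79.0, 161.0], [440.0, -27.0, 154.0]] [424.0, 10.0, 146.0]
```

View pics/w19.png

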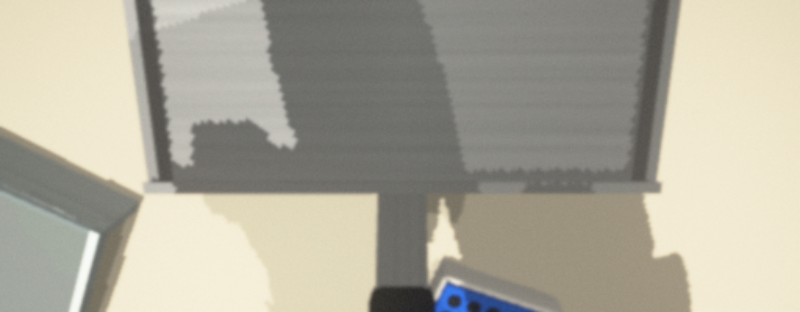

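The pan is empty. I'll swing to the free bench in front of the ledge.

```bash
python3 -m inch '[0.0068,0.003,-0.0113,0.58,-3.55,1.06,1,0.0068,0.003,-0.0113,0.58,-3.55,1.06,1,0.0068,0.003,-0.0113,0.58,-3.55,1.06,1,0.0068,0.003,-0.0113,0.58,-3.55,1.06,1,0.0068,0.003,-0.0113,0.58,-3.55,1.06,1,0.0068,0.003,-0.0113,0.58,-3.55,1.06,1,0.0068,0.003,-0.0113,0.58,-3.55,1.06,1,0.0068,0.003,-0.0113,0.58,-3.55,1.06,1]'
python3 -m inch '[0.0068,0.003,-0.0113,0.58,-3.55,1.06,1,0.0068,0.003,-0.0113,0.58,-3.55,1.06,1,0.0068,0.003,-0.0113,0.58,-3.55,1.06,1,0.0068,0.003,-0.0113,0.58,-3.55,1.06,1,0.0068,0.003,-0.0113,0.58,-3.55,1.06,1,0.0068,0.003,-0.0113,0.58,-3.55,1.06,1,0.0068,0.003,-0.0113,0.58,-3.55,1.06,1,0.0068,0.003,-0.0113,0.58,-3.55,1.06,1,0,0,0,0,0,0,1]'
python3 - <<'E'
from tip import *
print(scoop_now())
P,T=tcp([527,10,8],0,0); plan(P,T,10)
c=env.read_camera("top"); cv2.imwrite("pics/t20.png",rect(c,24,380,660,-480,-160,2.1)); np.save("top20.npy",c,allow_pickle=True)
cv2.imwrite("pics/t20f.png",c["pixels"])
c=env.read_camera("side"); cv2.imwrite("pics/s20.png",cv2.resize(c["pixels"][60:252,256:512],(800,600),interpolation=cv2.INTER_CUBIC))
E
```

```text
t: 29.05
eef_pos: [451.2, -91.1, 160.4]
tcp_rot: [-1.616, -0.167, 2.651]
ft_force: [0.7, 0.1, -2.5]
opening: 0.229
t: 29.95
eef_pos: [421.4, 11.5, 144.7]
tcp_rot: [-1.577, -0.005, -3.14]
ft_force: [0.3, 0.2, -1.9]
opening: 0.23
(array([528.3,  11.9, 128. ]), array([0.12, 0.27, 0.36]))
10 x [0.0001, 0.0121, 0.0002, 0.04, 0.01, 0.03]
[[421.0, 11.0, 133.0], [421.0, 11.0, 108.0], [421.0, 11.0, 84.0], [420.0, 11.0, 60.0], [420.0, 10.0, 36.0]] [420.0, 10.0, 24.0]
```

View pics/t20.png

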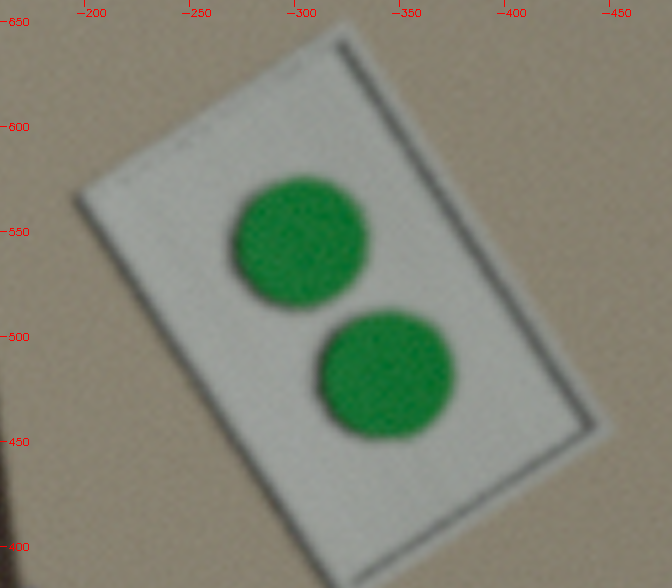

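View pics/t20f.png

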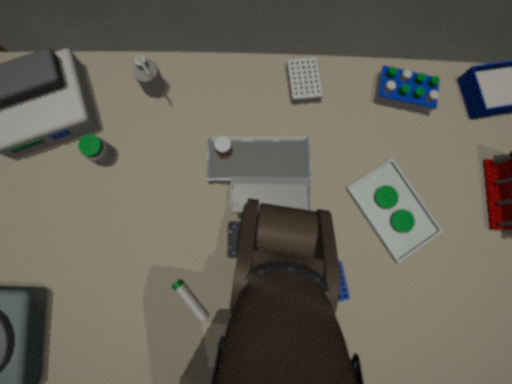

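View pics/s20.png

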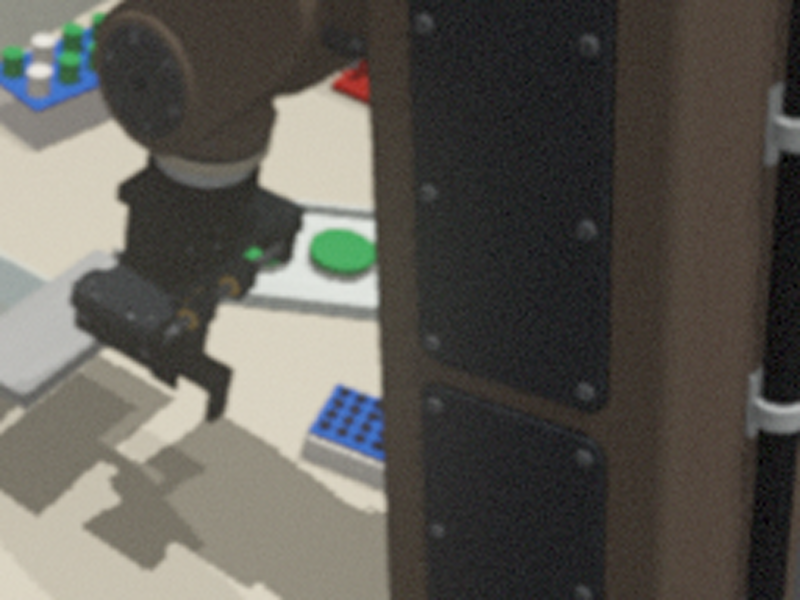

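Both dishes lie flat and apart inside the tray, at (300,243) and (387,375) in the rectified view. Now I'll lay the scoop down.

```bash
python3 -m inch '[0.0001,0.0121,0.0002,0.04,0,0.03,1,0.0001,0.0121,0.0002,0.04,0,0.03,1,0.0001,0.0121,0.0002,0.04,0,0.03,1,0.0001,0.0121,0.0002,0.04,0,0.03,1,0.0001,0.0121,0.0002,0.04,0,0.03,1,0.0001,0.0121,0.0002,0.04,0,0.03,1,0.0001,0.0121,0.0002,0.04,0,0.03,1,0.0001,0.0121,0.0002,0.04,0,0.03,1,0.0001,0.0121,0.0002,0.04,0,0.03,1,0,0.006,0,0,0,0,1]'
python3 -m inch '[0,0,0,0,0,0,1,0,0.004,0,0,0,0,1,0,0.004,0,0,0,0,1,0,0.003,0,0,0,0,1,0,0,0,0,0,0,1]'
python3 - <<'E'
from tip import *
print(scoop_now(),env.state()["ft_force"])
E
```

```text
t: 31.05
eef_pos: [422.0, 8.4, 29.0]
tcp_rot: [-1.571, -0.0, 3.139]
ft_force: [-0.2, 0.8, -2.8]
opening: 0.23
t: 31.55
eef_pos: [421.6, 9.0, 18.5]
tcp_rot: [-1.571, 0.0, 3.141]
ft_force: [0.2, -0.3, -2.7]
opening: 0.229
(array([528.6,   8.9,   2.3]), array([-0.05, -0.01,  0.01])) [ 0.16865104 -0.27155559 -2.72795132]
```

```bash
python3 -m inch '[0,0.001,0,0,0,0,1,0,0.001,0,0,0,0,1,0,0,0,0,0,0,1,0,0,0,0,0,0,1]'
python3 -m inch '[0,0,0,0,0,0,0.4,0,0,0,0,0,0,0.1,0,0,0,0,0,0,-0.3,0,0,0,0,0,0,-0.4,0,0,0,0,0,0,-0.4]'
python3 -m inch '[0,-0.005,0,0,0,0,-0.4,0,-0.015,0,0,0,0,-0.4,0,-0.025,0,0,0,0,-0.4,0,-0.03,0,0,0,0,-0.4,0,-0.03,0,0,0,0,-0.4,0,-0.03,0,0,0,0,-0.4,0,0,0,0,0,0,-0.4]'
python3 - <<'E'
from tip import *
for n in ["wrist","side","top"]:
    c=env.read_camera(n); cv2.imwrite(f"pics/{n}21.png",c["pixels"])
    if n!="side":
        d=c["depth"]; 
        # heights from depth
        H,W=d.shape; v,u=np.mgrid[0:H,0:W]; o,r=ray(c,np.c_[u.ravel(),v.ravel()]); z=d.ravel(); X=(o+r*z[:,None]); hh=X[:,2]
        np.save(n+"X.npy",X.reshape(H,W,3))
        if n=="wrist":
            for uv in [(120,40),(256,40),(390,40),(256,10),(256,90)]: print(uv,X.reshape(H,W,3)[uv[1],uv[0]].round(1))
        else:
            px=c["pixels"].astype(int); g=(px[...,1]-px[...,2]>60)&(px[...,1]-px[...,0]>40)
            n_,lab,st,ce=cv2.connectedComponentsWithStats(g.astype(np.uint8))
            for i in range(1,n_):
                if st[i,4]>60:
                    w=onz(c,ce[i],24)[0]; zz=X.reshape(H,W,3)[lab==i]; A=np.c_[zz[:,:2]-zz[:,:2].mean(0),np.ones(len(zz))]; k=np.linalg.lstsq(A,zz[:,2],rcond=None)[0]
                    print(ce[i].round(1),st[i,4],"tray",Rs(h).inv().apply(w-C).round(1),"z",k[2].round(1),"tilt",np.hypot(k[0],k[1]).round(3))
E
```

```text
t: 31.95
eef_pos: [421.7, 9.0, 16.8]
tcp_rot: [-1.571, 0.001, 3.141]
ft_force: [-0.6, -0.2, -0.7]
opening: 0.233
t: 32.45
eef_pos: [421.6, 9.0, 16.7]
tcp_rot: [-1.571, 0.001, 3.141]
ft_force: [-0.3, -0.5, 0.1]
opening: 0.576
t: 33.15
eef_pos: [422.8, 8.9, 155.0]
tcp_rot: [-1.57, 0.006, 3.141]
ft_force: [0.3, -0.2, -0.7]
opening: 0.7
(120, 40) [564.4 146.8   0. ]
(256, 40) [564.1  10.6   1.3]
(390, 40) [ 5.642e+02 -1.237e+02 -1.000e-01]
(256, 10) [579.6  10.5  38.7]
(256, 90) [516.6  10.7   3.9]
[ 89.3 144.7] 343 tray [-597.9  571.8   24. ] z 99.1 tilt 0.01
[386.2 196.6] 363 tray [-0.6 39.  24. ] z 26.0 tilt 1.569
[402.4 220.8] 374 tray [ -0.4 -36.5  24. ] z 31.0 tilt 1.929
```

View pics/wrist21.png

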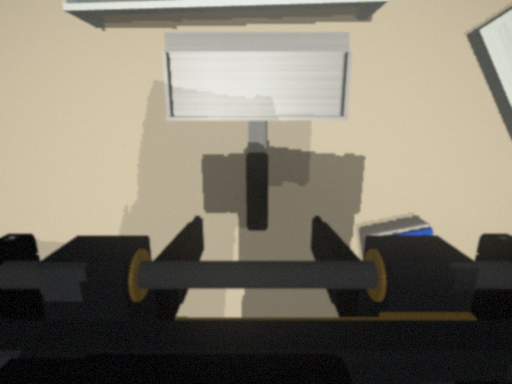

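View pics/side21.png

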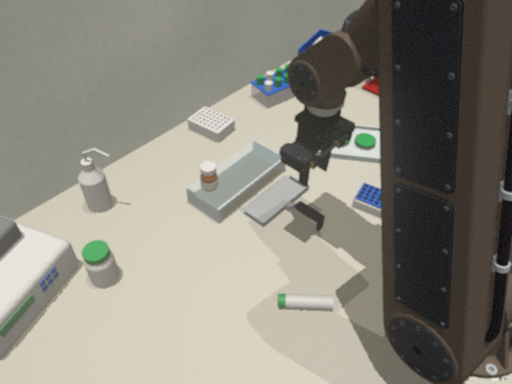

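```bash
python3 - <<'E'
from tip import *
c=env.read_camera("top"); X=np.load("topX.npy"); 
for ce in [(386,197),(402,221)]:
    p=X[ce[1]-7:ce[1]+8,ce[0]-7:ce[0]+8].reshape(-1,3); m=np.median(p[:,2]); q=p[abs(p[:,2]-m)<8]
    A=np.c_[q[:,:2]-q[:,:2].mean(0),np.ones(len(q))]; k=np.linalg.lstsq(A,q[:,2],rcond=None)[0]
    print(ce,len(p),len(q),"lid z",m.round(1),k[2].round(1),"tilt",np.hypot(k[0],k[1]).round(3))
E
```

```text
(386, 197) 225 225 lid z 23.4 23.4 tilt 0.004
(402, 221) 225 223 lid z 23.7 23.6 tilt 0.024
```

Lid tops are at 23.4 and 23.7 mm (24 expected when flat on the floor), tilts are under 0.03 rad, and the scoop lies flat with the gripper clear. Handing in.

```bash
python3 - <<'E'
from cell import env
print(env.state()["t"]); env.job_done(); print(env.state()["t"])
E
```

```text
33.35
the job is handed in; nothing more can be done
the job is handed in; nothing more can be done
```

I slid the scoop under both dishes, drew them out together, lifted them and tipped them into the tray. I then laid the scoop flat on the bench, let go, and handed the job in at 33.35 s. No verdict was reported.

**Last checks, just before handing in:**
- **Dishes:** they sit at tray (-0.6, +39) and (-0.4, -36.5) mm, about 75 mm apart. Lid tops are at 23.4 and 23.7 mm (24 expected on the floor), with tilts of 0.004 and 0.024 rad.
- **Scoop:** it lies flat on the bench, with its pan floor about 4 mm up (3 expected) and its front bevel about 1 mm up.
- **Gripper:** it is clear above the scoop, with force near zero.
- **Jars:** both look in the same place as in the first pictures; I did not measure their shift.

**What disagreed or needed mending:**
- **Scoop position:** the top and wrist cameras differed by about 5 mm along its length, so I gripped at the middle value.
- **First tip:** it was too near the tray's -x wall, so I eased the tilt back and tipped again 33 mm deeper.
- **First tilt fit of the dishes:** it gave absurd values (1.6 to 1.9 rad) because of bad depth readings. The tilts above come from a repeat fit that left out outlying readings.

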